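Turn a dried carving instrument end for end in the spring clip and store it blade down

TASK

The black carving instrument was left to dry blade up in the metal drip stand. Press the middle of its handle, level, into the spring clip on the post and let go, take it again by the rear (red-marked) end of its handle, pull it out and lay it in the green storage stand, blade down at the foot of the trough and handle end up. Do not let it fall, and leave the glass pot, the powder jar and the palette where they are.

Things in the scene. Friction and masses are not known exactly. Their poses are not given: they have to be found in the camera images.
- instrument: Carving instrument, 170 mm long, 45 g: black square handle 12 x 12 x 136 mm, then a slim 34 mm steel shank and blade. Origin: middle of the handle, on its axis; x runs along it to the blade (handle x = -68 to +68 mm, blade end +102). Brass band at the handle's blade end, red band at its rear end. Starts in the drip stand, blade up, sloping 40 degrees, flats facing sideways; only x above +16 mm is clear
- blade_tip (a point): The end of the blade, 102 mm from the handle's middle
- grip_front (a point): Point on the handle's axis 44 mm from its middle towards the blade: where it can be taken in the drip stand (22 mm wide fingers fit between trough and brass band)
- grip_rear (a point): Point on the handle's axis 44 mm from its middle towards the red rear end: where to take it again from the clip. To count as taken by the rear end the grasp must be centred within 30 mm of it
- drip_stand: Fixed aluminium stand, an open trough sloping 40 degrees from level and rising along the stand's +x; 15 mm wide inside, 84 mm long, walls 3 mm higher than the handle's top, a stop at the low end. Origin on the bench below the resting handle's middle; z up. The x of both stands and of the clip lies within 0.35 rad of the world's +y
- drip_stand_home (a point): Middle of the handle as it lies at the start, 66 mm above the bench
- clip: Fixed spring clip: foot 80 mm across, 14 mm post, two upright steel spring jaws 16 mm long on top, opening sideways. Takes the level handle from straight above, along the clip's x, either way round. Flared mouth 24 mm wide, 26 mm above the seat; lips 10 mm above the seat, 7 mm apart, give way: press in or pull straight up with 3 to 12 N. The handle snaps onto a rest and is held. Origin under the post; z up
- clip_seat (a point): Centre of the clip's seat, 150 mm above the bench: the axis of a handle fully pressed home passes through it. Within 25 mm of it along the clip's x only clip parts; beyond that nothing is under the handle
- store_stand: Fixed green stand, an open trough sloping 40 degrees from level and falling along the stand's +x; 20 mm wide inside, 118 mm long, a 30 mm high stop at the low end. Origin on the bench below the stored handle's middle; z up. The stored blade points down along the stand's +x and 52 mm of handle stands clear of the trough's high end. Let go in the trough, the instrument slides down to the stop
- store_stand_home (a point): Where the middle of the handle lies when the instrument is stored, 90 mm above the bench, 6 mm (square to the slope) above the trough's floor
- store_stand_foot (a point): Where the blade's end is then: at the stop, 24 mm above the bench
- glass_pot: Bystander: glass pot 64 mm across, 70 mm tall, origin under its centre
- powder_jar: Bystander: small clear jar with a white cap, 40 mm across, 38 mm tall, origin under its centre
- palette: Bystander: white ceramic palette 75 x 110 x 12 mm with coloured wells, origin under its centre
Things that resemble listed ones, but are neither listed nor needed, are in the scene too. There is more than one size of the instrument; the one meant has the size given above. What is shaped like the clip but orange is not meant.

How it is judged:
By the outcome, as a careful person would: the job done as asked, in the order asked, and still so for the second after the job is handed in, with the robot touching nothing.
It also fails if it takes over 56 s, if anything falls off the work surface, if the arm or the gripper's body presses on something with over 40 N, if the wrist force passes 120 N, or if a joint passes its speed limit or range.

ROBOT

A 6-joint arm with a two-finger parallel gripper is mounted at the origin on the work surface. World frame = base frame: x ahead of the robot, y to its left, z up, the work surface at z = 0. Lengths are in m, angles in degrees, forces in N, time in s.
With the tool pointing down it reaches from about 0.375 to 0.9 m from the base axis. Payload 3.1 kg.
Tool frame: the origin (TCP) lies at the very end of the fingers, on their centre line; the grasp point (between the pads) lies 19 mm behind it (bot.grip_point_offset is the distance from the TCP to the grasp point, in m); z points along the fingers, x is the direction in which the jaws open and shut, and the axes are right-handed (so a half turn about z gives the same grasp; the last joint's range is limited). The gripper opens to 87 mm and grips with 3 to 60 N. Pads are 19 mm wide; open, the fingers measure 117 mm over their backs; the gripper's body (75 mm by 190 mm) begins 51 mm behind the grasp point.
Start: joints at [-78.581, 30.224, 82.088, -0, 67.689, -10.227], TCP at [0.231, -0.581, 0.223] pointing down, gripper open.
Joint ranges: [-176.69, 176.69], [-43.24, 126.21], [12.49, 139.97], [-82, 262], [0, 151.66], [-163.58, 163.58]. Speed limits (degrees/s): [159.86, 159.86, 180, 180, 180, 180].

INTERFACE

Orientations are given as a 3x3 rotation matrix whose columns are the frame's x, y, z axes.
In Python, from rig import bot, capture, recognise, place_of gives the robot as it stands.
- The arm moves only by the tool send_rows, never from a script. Its argument "motion" is a list of rows, each a list of 2 entries, a list of its own where there are three numbers: the shift along the tool's x, y, z in mm, then the turn about the tool's z in rad. A call has exactly 5 rows; each row shifts and turns the pose as measured when the row begins, along the tool's axes as they then stand; what a row does not reach is not made up. A row lasts 1/12 s, in which the tool goes at most 41.7 mm and 7.16 degrees, less where a joint would pass 70% of its speed; a pose out of reach is approached as far as the arm can. A call with a gripper value outside its range is refused whole. "gripper" is the closure, from 0 (fully open) to 1 (shut), set as the call begins (left out, the last holds). The fingers move at their own pace and stop on an object; the grip force is fixed at half the most. Time passes only in rows, so rows that do not move let the fingers close, or fill a call up. It gives the time, the measured TCP pose, the force and the opening at its end, in the units of the state.
- bot.read_state(): the state, without advancing time (a new reading comes with each control period).
- capture(name): name is "side" or "top"; returns a dict with "image" (384x512x3 uint8, blue, green, red), "fx", "fy", "cx", "cy" (pixels), "rvec" (rotation vector, rad) and "tvec" (3), from world to camera coordinates, as OpenCV has them. Camera axes: x right, y down, z forward; pixel columns grow to the right and rows downward; lengths in m; the calibration is good to about 2 mm. A picture is of the moment at which its call begins. There is no depth.
- bot.hand_in(): hands the job in, once; it reports no verdict.
Trained networks look in the newest picture that a camera, given by its name, has taken for a name from the list of things; names that differ only in an ending like _2 or _b are one class to them, and where a whole thing is asked for, a point or a joint stands for the part that bears it (a point fixed in the world has none). Each returns a list of dicts, best first, with "p" (0 to 1); they miss things now and then, are a little off and sometimes report something else, mostly with a low value. They report only what shows in the picture. A call takes as long as a camera call. They do not tell look-alikes from the thing itself.
- recognise(camera, target): "xy" ([column, row] in pixels, amid what is visible of it).
- place_of(camera, target): "xy" ([column, row] in pixels: a listed point, or the origin of a listed thing).
The state is a dict: "time_s": time; "joint_positions": joint angles; "qvel": joint speeds; "tau": joint torques, N m; "position": TCP position; "tcp_rot": TCP orientation; "force": force on the tool from outside, world axes, zero at the start; "moment": the same for the moment, N m; "opening": opening from 0.0 (shut) to 1.0 (fully open).
Only numpy, scipy, OpenCV 4.12 (cv2) and the standard library are available. Lean on these libraries where they do the work, as an engineer would, in place of code of your own. Each camera call takes 0.05 s, during which the arm holds its last target.

## Working session

There is one attempt and no reset: what is moved stays moved. The work goes in short steps, Python scripts to look and compute and a tool call to move; the robot and the scene stay as the last step left them, time stands still between calls to the robot, and variables do not carry over. Pictures are saved under pics/ and viewed, and the job is handed in when it is done.

Besides the shell and the picture viewer there is one more tool, called after "Call:" as a command line: name --argument value ..., lists and objects as JSON in quotes. send_rows: Moves the arm, as the interface text tells. Its arguments: {"type":"object","properties":{"motion":{"type":"array","items":{"type":"array"}},"gripper":{"type":"number"}},"required":["motion"]}

```bash
ls; mkdir -p pics
python3 - <<'E'
from rig import bot, capture, recognise, place_of
import cv2,json
print(bot.read_state())
for n in("side","top"):
    c=capture(n); cv2.imwrite(f"pics/{n}0.png",cv2.resize(c["image"],None,fx=1.5,fy=1.5,interpolation=cv2.INTER_CUBIC))
    print(n,{k:v for k,v in c.items() if k!="image"})
    for t in["instrument","blade_tip","grip_front","grip_rear","drip_stand","drip_stand_home","clip","clip_seat","store_stand","store_stand_home","store_stand_foot","glass_pot","powder_jar","palette"]:
        print(t,[([round(float(v)) for v in r["xy"]],round(r["p"],2)) for r in place_of(n,t)])
E
```

```text
pics
{'time_s': 0.0, 'joint_positions': array([-7.85819609e+01,  3.02795213e+01,  8.21584569e+01, -1.32230407e-03,
        6.76892331e+01, -1.02274148e+01]), 'qvel': array([ 0.00528223,  0.0339056 , -0.04633869,  0.02283005, -0.06017908,
        0.05535008]), 'tau': array([-2.01938470e-03, -4.40049899e+01, -1.76595050e+01,  6.32673595e-02,
        5.84343472e-02, -1.39495360e-04]), 'position': array([ 0.23040692, -0.58016761,  0.2215542 ]), 'tcp_rot': array([[ 3.68869708e-01, -9.29480998e-01, -4.60462985e-04],
       [-9.29478535e-01, -3.68869807e-01,  2.17208580e-03],
       [-2.18876337e-03, -3.73226193e-04, -9.99997535e-01]]), 'force': array([-0.49752715, -1.00016752,  0.76448245]), 'moment': array([ 0.05206921,  0.02144582, -0.02355595]), 'opening': 1.003545211874306}
side {'fx': 417.30400296126425, 'fy': 417.30400296126425, 'cx': 258.6442311070003, 'cy': 193.43257393460917, 'rvec': array([ 0.56089717, -2.48539067,  1.44460768]), 'tvec': array([0.52533726, 0.21375623, 1.08714292])}
instrument [([346, 193], 0.68)]
blade_tip [([384, 205], 0.9), ([292, 160], 0.38)]
grip_front [([357
[... 703 characters left out ...]
662 ])}
instrument [([381, 192], 0.72), ([228, 123], 0.63), ([381, 260], 0.56)]
blade_tip [([362, 314], 0.87), ([353, 187], 0.66)]
grip_front [([374, 283], 0.62), ([365, 190], 0.52), ([268, 206], 0.42), ([127, 198], 0.35)]
grip_rear [([385, 241], 0.93), ([386, 190], 0.55), ([354, 189], 0.48)]
drip_stand [([372, 196], 0.97)]
drip_stand_home [([378, 195], 0.89)]
clip [([267, 207], 0.91), ([276, 268], 0.72)]
clip_seat [([268, 208], 0.86), ([282, 270], 0.56), ([380, 192], 0.4)]
store_stand [([158, 204], 0.69)]
store_stand_home [([152, 203], 0.67), ([267, 207], 0.43)]
store_stand_foot [([125, 200], 0.93)]
glass_pot []
powder_jar [([325, 122], 0.47)]
palette [([229, 124], 0.61), ([123, 200], 0.5)]
```

View pics/side0.png

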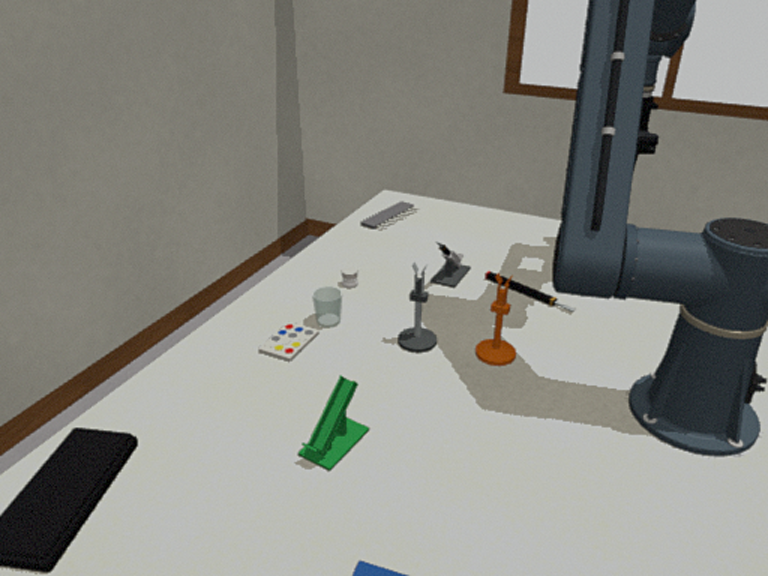

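View pics/top0.png

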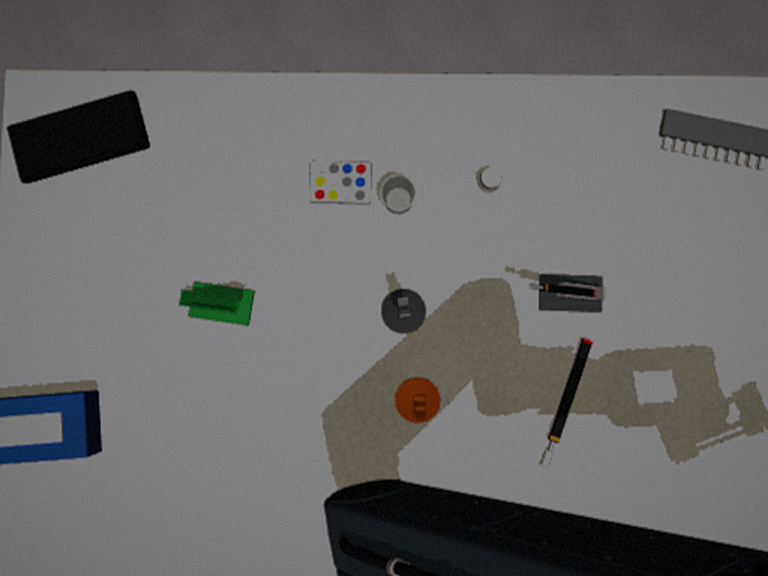

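Top view: the instrument meant lies in the grey drip stand at full-res (380,193). The look-alike is a longer loose one at (381,260). The grey clip is at (268,207), with an orange decoy at (279,267), and the green stand is at (150,200). Next I compute positions and take close crops.

```bash
cat > h.py <<'E'
import numpy as np, cv2
def P(c):
    R=cv2.Rodrigues(c["rvec"])[0]; K=np.array([[c["fx"],0,c["cx"]],[0,c["fy"],c["cy"]],[0,0,1]]); return K,R,np.array(c["tvec"]).ravel()
def atz(c,uv,z):
    K,R,t=P(c); d=R.T@np.linalg.inv(K)@np.array([uv[0],uv[1],1.]); o=-R.T@t
    return o+d*(z-o[2])/d[2]
def proj(c,X):
    K,R,t=P(c); q=(R@np.atleast_2d(X).T).T+t; q=q@K.T; return q[:,:2]/q[:,2:]
def tri(c1,u1,c2,u2):
    A=[];
    for c,u in((c1,u1),(c2,u2)):
        K,R,t=P(c); M=K@np.c_[R,t]; A+= [u[0]*M[2]-M[0],u[1]*M[2]-M[1]]
    X=np.linalg.svd(np.array(A))[2][-1]; return X[:3]/X[3]
E
python3 - <<'E'
from rig import capture
import pickle,cv2,numpy as np
from h import *
T=capture("top");S=capture("side");pickle.dump((T,S),open("c0.pkl","wb"))
for n,uv,z in(("home",(378,195),.066),("seat",(268,208),.15),("clipbase",(267,207),0),("store",(152,203),.09),("foot",(125,200),.024),("orange seat",(282,270),.15)):
    X=atz(T,uv,z);print(n,X.round(4),"in side",proj(S,X).round(1))
X=atz(T,(152,203),.09);
def crop(c,x,y,w,h,f,n): cv2.imwrite(n,cv2.resize(c["image"][y:y+h,x:x+w],None,fx=f,fy=f,interpolation=cv2.INTER_CUBIC))
crop(T,335,165,80,60,8,"pics/drip.png");crop(T,235,180,80,60,8,"pics/clip.png");crop(T,110,170,80,60,8,"pics/store.png")
crop(S,180,150,170,130,4,"pics/scrop.png")
E
```

```text
home [ 0.5465 -0.268   0.066 ] in side [[300.  170.1]]
seat [0.506  0.0085 0.15  ] in side [[281.4 185.5]]
clipbase [0.5142 0.0106 0.    ] in side [[276.9 228.6]]
store [0.5157 0.2971 0.09  ] in side [[230.6 258.8]]
foot [0.5254 0.3855 0.024 ] in side [[209.3 302.1]]
orange seat [ 0.3627 -0.0263  0.15  ] in side [[333.6 190.9]]
```

View pics/drip.png

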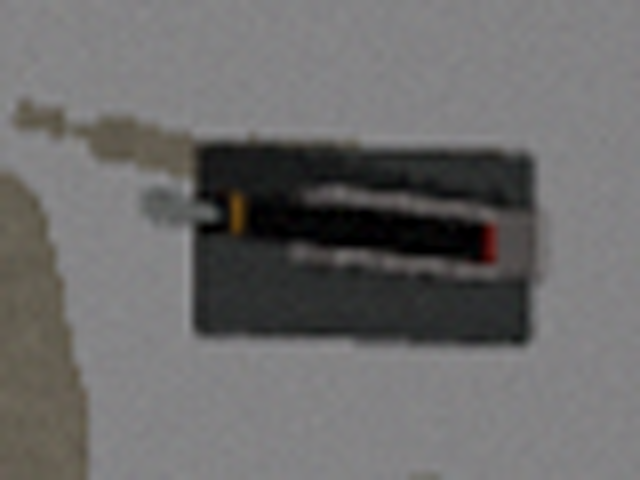

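View pics/clip.png

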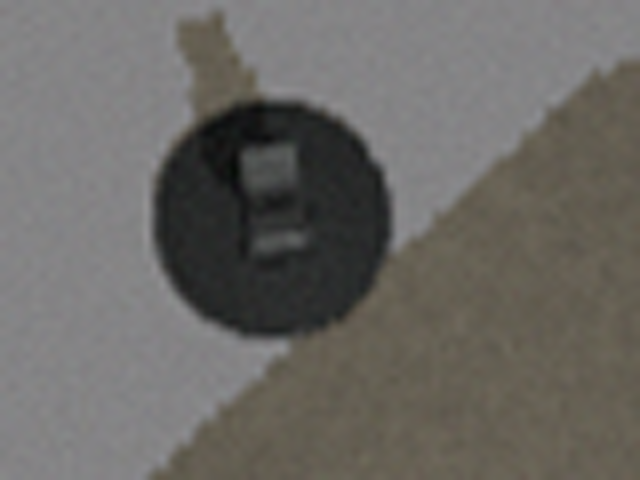

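View pics/store.png

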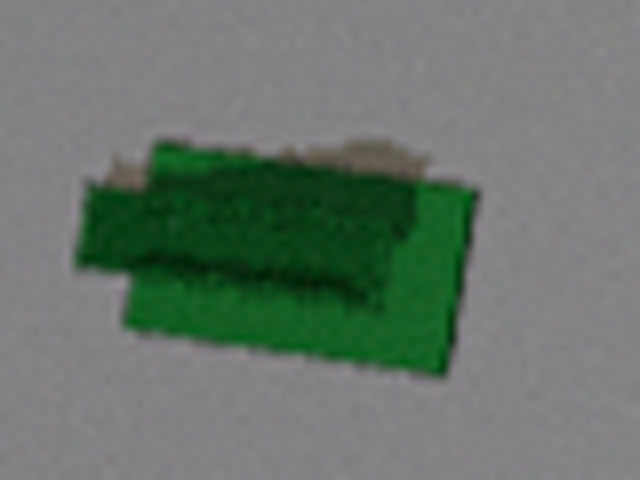

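View pics/scrop.png

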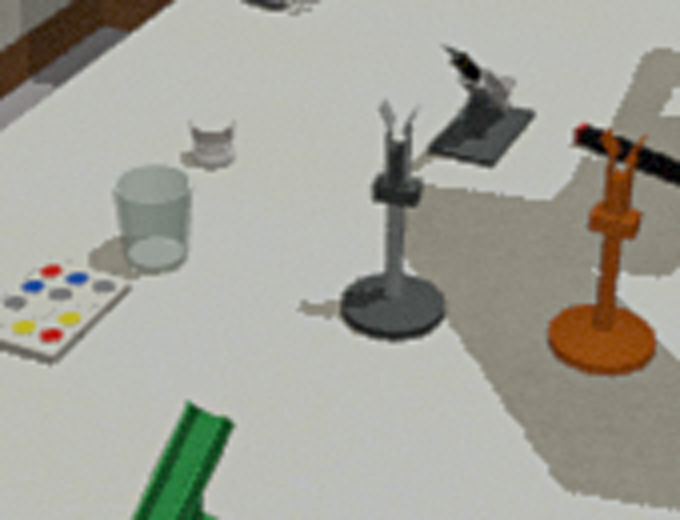

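Run:
```python
import pickle
from h import *
T,S=pickle.load(open("c0.pkl","rb"))
def t(p,o,z): return atz(T,(o[0]+(p[0]-3.5)/8,o[1]+(p[1]-3.5)/8),z)
s,c=np.sin(np.radians(40)),np.cos(np.radians(40))
D=(335,165);C=(235,180);G=(110,170)
b=t((238,213),D,.066+.066*s+.006*c); r=t((490,241),D,.066-.066*s+.006*c)
print("brass",b,"red",r,"len",np.linalg.norm((b-r)[:2])/c,"yaw off +y (toward -x)",np.degrees(np.arctan2(-(b-r)[0],(b-r)[1])))
print("home",(b+r)/2-np.r_[0,0,0], "(top face mid; axis shift ~", .006*s,")")
a=t((195,145),D,.004);e=t((532,155),D,.004);f=t((195,335),D,.004);g=t((530,343),D,.004)
for p,q in((a,e),(f,g)): d=p-q;print("plate",p,q,np.degrees(np.arctan2(-d[0],d[1])))
for z in(0,.008): print("foot",t((272,218),C,z))
for p,q in(((240,152),(297,145)),((250,240),(305,230))):
    d=t(p,C,.176)-t(q,C,.176);print("jaw",d,np.degrees(np.arctan2(-d[0],d[1])))
print("jaw mid",t((274,198),C,.176))
cs=[t(p,G,.004) for p in((155,140),(478,188),(448,375),(125,328))]
print(cs)
for p,q in((cs[0],cs[1]),(cs[3],cs[2])): d=p-q;print("plate",np.linalg.norm(d),np.degrees(np.arctan2(-d[0],d[1])))
```

```text
brass [ 0.55195693 -0.22373299  0.11302025] red [ 0.55072671 -0.32320712  0.02817228] len 0.12986419062194782 yaw off +y (toward -x) -0.7085543213440253
home [ 0.55134182 -0.27347006  0.07059627] (top face mid; axis shift ~ 0.0038567256581192354 )
plate [ 0.58283503 -0.23268211  0.004     ] [ 0.58125759 -0.34391595  0.004     ] -0.8124699286268172
plate [ 0.51964313 -0.23284865  0.004     ] [ 0.51886158 -0.34304003  0.004     ] -0.4063763764478416
foot [0.51475462 0.00648035 0.        ]
foot [0.51443575 0.00652063 0.008     ]
jaw [-0.00227515  0.01626891  0.        ] 7.960993684721933
jaw [-0.00312394  0.01565684  0.        ] 11.28378506075788
jaw mid [0.51346776 0.00688612 0.176     ]
[array([0.56133635, 0.38239798, 0.004     ]), array([0.54695047, 0.27292168, 0.004     ]), array([0.48422265, 0.28106317, 0.004     ]), array([0.49804662, 0.39018975, 0.004     ])]
plate 0.11041745287465676 -7.486136080923128
plate 0.10999868821541892 -7.21967822538086
```

```bash
cat > ov.py <<'E'
import pickle,sys
from h import *
T,S=pickle.load(open("c0.pkl","rb"))
def frame(o,deg):
    a=np.radians(deg); x=np.array([-np.sin(a),np.cos(a),0]); y=np.array([-np.cos(a),-np.sin(a),0]); return np.array(o),x,y,np.array([0,0,1.])
s,c=np.sin(np.radians(40)),np.cos(np.radians(40))
def line(pts,F): o,x,y,z=F; return [o+x*p[0]+y*p[1]+z*p[2] for p in pts]
def slope(F,hz,sg,xs,ys,n): # along-slope coords
    return line([(xx*c-sg*0+ (-sg*s)*nn*1.0, yy, hz+sg*s*xx+c*nn) for xx,yy,nn in zip(xs,ys,n)],F)
drip=frame([.5513,-.2696,0],-.65); clip=frame([.514,.0067,0],9.5); 
store=frame([float(sys.argv[1]),float(sys.argv[2]),0],-7.35) if len(sys.argv)>2 else frame([.5186,.30,0],-7.35)
L=[]
for xx in((-.068,-.068,.068,.068,-.068),): L.append(slope(drip,.066,1,xx,(-.006,.006,.006,-.006,-.006),[.006]*5))
L.append(slope(drip,.066,1,(.068,.102),(0,0),(0,0)))
for yy in(-.012,.012): L.append(line([(-.008,yy,.176),(.008,yy,.176)],clip))
L.append(line([(-.068,-.006,.156),(-.068,.006,.156),(.068,.006,.156),(.068,-.006,.156),(-.068,-.006,.156)],clip))
th=np.linspace(0,6.3,40); L.append(line([(.04*np.cos(t),.04*np.sin(t),.004) for t in th],clip))
L.append(slope(store,.09,-1,(-.016,-.016,.102,.102,-.016),(-.01,.01,.01,-.01,-.01),[-.006]*5))
L.append(slope(store,.09,-1,(-.068,.102),(0,0),(0,0)))
def crop(cm,x,y,w,h,f,n):
    im=cv2.resize(cm["image"][y:y+h,x:x+w],None,fx=f,fy=f,interpolation=cv2.INTER_CUBIC)
    for l in L:
        p=((proj(cm,np.array(l))-[x,y])*f+f/2-.5).round().astype(int); cv2.polylines(im,[p.reshape(-1,1,2)],False,(255,255,0),1)
    return im
a=np.hstack([crop(T,340,170,65,60,6,0),crop(T,235,170,65,60,6,0)]);
cv2.imwrite("pics/ovA%s.png"%(sys.argv[3] if len(sys.argv)>3 else ""),a)
b=np.hstack([crop(T,110,170,65,60,6,0),crop(S,200,240,65,60,6,0)]);
d=np.hstack([crop(S,250,160,65,60,6,0),crop(S,280,150,65,60,6,0)]);
cv2.imwrite("pics/ovB%s.png"%(sys.argv[3] if len(sys.argv)>3 else ""),b)
cv2.imwrite("pics/ovC%s.png"%(sys.argv[3] if len(sys.argv)>3 else ""),d)
E
python3 ov.py
```

```text
(no output)
```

View pics/ovA.png

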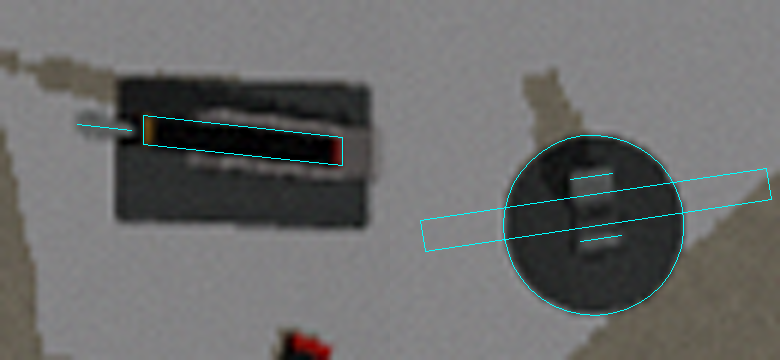

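View pics/ovB.png

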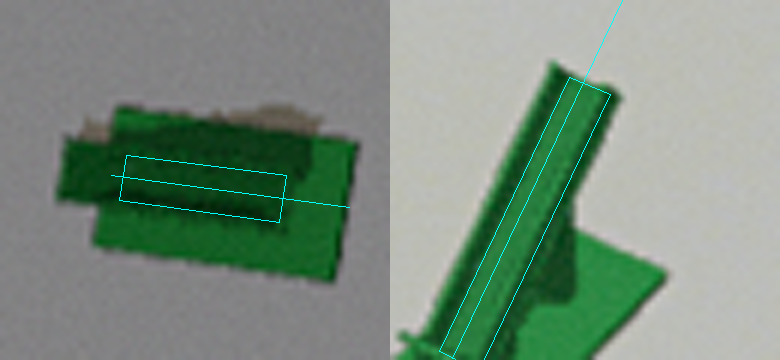

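View pics/ovC.png

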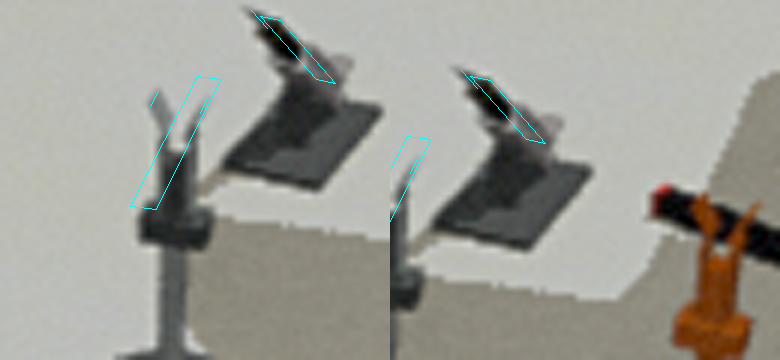

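```bash
cat >> ov.py <<'E'
cv2.imwrite("pics/ovD%s.png"%(sys.argv[3] if len(sys.argv)>3 else ""),np.vstack([crop(S,190,245,75,75,8,0)]))
cv2.imwrite("pics/ovE%s.png"%(sys.argv[3] if len(sys.argv)>3 else ""),np.vstack([crop(T,110,175,75,50,10,0)]))
E
python3 ov.py
```

```text
(no output)
```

View pics/ovD.png

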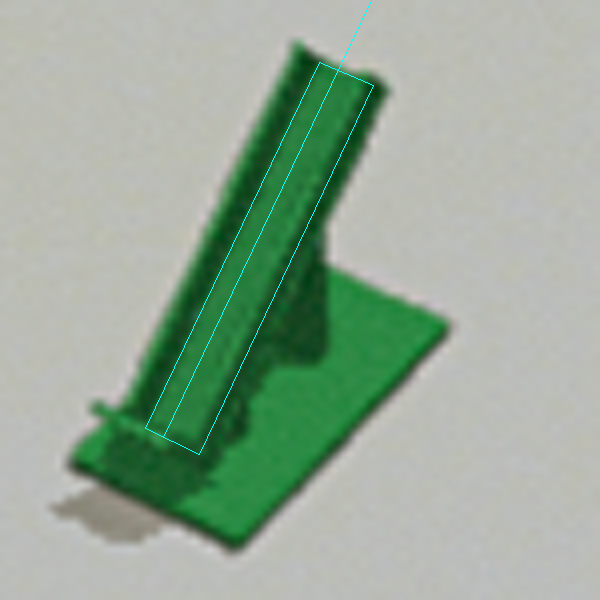

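View pics/ovE.png

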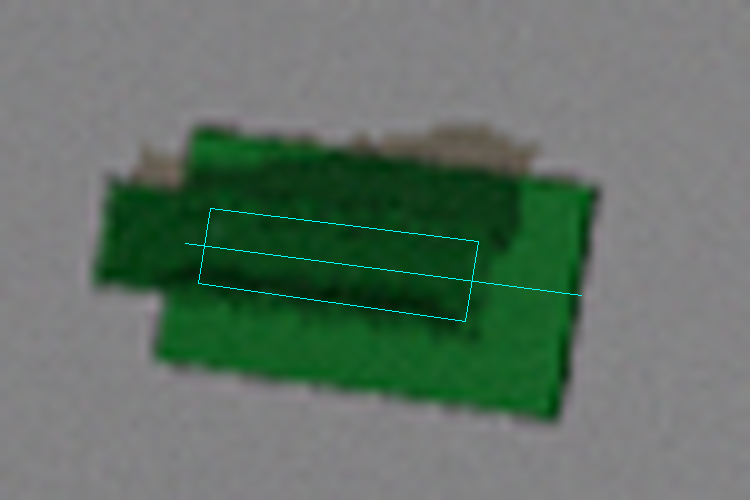

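Run:
```python
import pickle
from h import *
T,S=pickle.load(open("c0.pkl","rb"))
d=np.array([.128,.992])
for z in(.04,.044):
  p=atz(T,(110+(103-4.5)/10,175+(232-4.5)/10),z); print(p, "foot:",p[:2]-d*(.0154+.0025),"home:",p[:2]-d*(.0154+.0025+.0781))
# high end of walls: edges
for uv in((518,180),(478,330)):
  p=atz(T,(110+(uv[0]-4.5)/10,175+(uv[1]-4.5)/10),.103);print(p)
# side brass/tip for triangulation
```

```text
[0.53021806 0.39428042 0.04      ] foot: [0.52792686 0.37652362] home: [0.51793006 0.29904842]
[0.53000096 0.39299027 0.044     ] foot: [0.52770976 0.37523347] home: [0.51771296 0.29775827]
[0.54132195 0.271526   0.103     ]
[0.50420766 0.28022904 0.103     ]
```

```bash
cat > plan.py <<'E'
# usage: plan.py x y z yawdeg [maxstep_mm] ; yaw = world angle of tool x axis
import sys; from rig import bot; import numpy as np
a=[float(v) for v in sys.argv[1:]]; tgt=np.array(a[:3])/1000; yaw=np.radians(a[3]); st=a[4] if len(a)>4 else 38
s=bot.read_state(); p=s["position"].copy(); R=np.array(s["tcp_rot"])
y0=np.arctan2(R[1,0],R[0,0]); dy=(yaw-y0+np.pi)%(2*np.pi)-np.pi
print("t",round(s["time_s"],2),"pos",(p*1e3).round(1),"yaw",round(np.degrees(y0),1),"F",s["force"].round(1),"M",s["moment"].round(2),"open",round(s["opening"],3), "zaxis",R[:,2].round(3))
n=max(1,int(np.ceil(np.linalg.norm(tgt-p)*1e3/st)),int(np.ceil(abs(np.degrees(dy))/6.5)))
print("rows",n); out=[]
dw=(tgt-p)*1e3/n
for i in range(min(n,15)):
    y=y0+dy*i/n; X=np.array([np.cos(y),np.sin(y),0]);Z=np.array([0,0,-1]);Y=np.cross(Z,X)
    out.append([[round(float(dw@X),1),round(float(dw@Y),1),round(float(dw@Z),1)],round(-dy/n,3)])
for i in range(0,len(out),5): print(out[i:i+5])
E
python3 plan.py 551.5 -236 200 -0.65
```

```text
t 1.6 pos [ 230.6 -580.9  222.5] yaw -68.4 F [-0.9 -0.2 -0.1] M [ 0.02 -0.02 -0.02] open 1.0 zaxis [ 0.  0. -1.]
rows 13
[[[-15.6, -32.7, 1.7], np.float64(-0.091)], [[-12.5, -34.0, 1.7], np.float64(-0.091)], [[-9.4, -35.0, 1.7], np.float64(-0.091)], [[-6.2, -35.7, 1.7], np.float64(-0.091)], [[-2.9, -36.1, 1.7], np.float64(-0.091)]]
[[[0.4, -36.2, 1.7], np.float64(-0.091)], [[3.7, -36.0, 1.7], np.float64(-0.091)], [[6.9, -35.6, 1.7], np.float64(-0.091)], [[10.1, -34.8, 1.7], np.float64(-0.091)], [[13.3, -33.7, 1.7], np.float64(-0.091)]]
[[[16.3, -32.4, 1.7], np.float64(-0.091)], [[19.1, -30.8, 1.7], np.float64(-0.091)], [[21.8, -28.9, 1.7], np.float64(-0.091)]]
```

Call:
send_rows --motion '[[[-15.6, -32.7, 1.7], -0.091], [[-12.5, -34, 1.7], -0.091], [[-9.4, -35, 1.7], -0.091], [[-6.2, -35.7, 1.7], -0.091], [[-2.9, -36.1, 1.7], -0.091]]' --gripper 0

```text
time_s: 2.02
position: [0.352, -0.4528, 0.2136]
tcp_rot: [[0.744, -0.668, 0.0], [-0.668, -0.744, -0.01], [0.007, 0.007, -1.0]]
force: [1.2, -0.5, 0.2]
opening: 1.002
```

Call:
send_rows --motion '[[[0.4, -36.2, 1.7], -0.091], [[3.7, -36, 1.7], -0.091], [[6.9, -35.6, 1.7], -0.091], [[10.1, -34.8, 1.7], -0.091], [[13.3, -33.7, 1.7], -0.091]]'

```text
time_s: 2.43
position: [0.4785, -0.312, 0.2042]
tcp_rot: [[0.968, -0.253, 0.002], [-0.253, -0.967, -0.011], [0.005, 0.011, -1.0]]
force: [0.9, -0.2, -0.5]
opening: 1.002
```

```bash
sed -i 's/round(-dy\/n,3)/round(float(-dy\/n),3)/' plan.py; python3 plan.py 551.5 -236 150 -0.65
```

```text
t 2.43 pos [ 478.5 -312.   204.2] yaw -14.6 F [ 0.9 -0.2 -0.5] M [-0.03 -0.09  0.02] open 1.002 zaxis [ 0.002 -0.011 -1.   ]
rows 4
[[[12.9, -23.0, 13.5], -0.061], [[14.2, -22.2, 13.5], -0.061], [[15.6, -21.3, 13.5], -0.061], [[16.8, -20.3, 13.5], -0.061]]
```

Call:
send_rows --motion '[[[12.9, -23, 13.5], -0.061], [[14.2, -22.2, 13.5], -0.061], [[15.6, -21.3, 13.5], -0.061], [[16.8, -20.3, 13.5], -0.061], [[0, 0, 0], 0]]'

```text
time_s: 2.85
position: [0.5598, -0.2265, 0.1493]
tcp_rot: [[1.0, 0.012, 0.008], [0.012, -1.0, -0.013], [0.008, 0.013, -1.0]]
force: [0.6, -0.0, -0.3]
opening: 0.998
```

```bash
python3 plan.py 551.5 -236 78 -0.65 20
python3 - <<'E'
from rig import capture
import cv2
from h import *
T=capture("top");S=capture("side")
def crop(c,x,y,w,h,f): return cv2.resize(c["image"][y:y+h,x:x+w],None,fx=f,fy=f,interpolation=cv2.INTER_CUBIC)
cv2.imwrite("pics/a1.png",np.hstack([crop(T,335,150,80,80,5),crop(S,260,120,80,80,5)]))
E
```

```text
t 2.85 pos [ 559.8 -226.5  149.3] yaw 0.7 F [ 0.6 -0.  -0.3] M [ 0.04 -0.06  0.02] open 0.998 zaxis [ 0.008 -0.013 -1.   ]
rows 4
[[[-2.1, 2.4, 17.8], 0.006], [[-2.1, 2.4, 17.8], 0.006], [[-2.1, 2.4, 17.8], 0.006], [[-2.1, 2.4, 17.8], 0.006]]
```

View pics/a1.png

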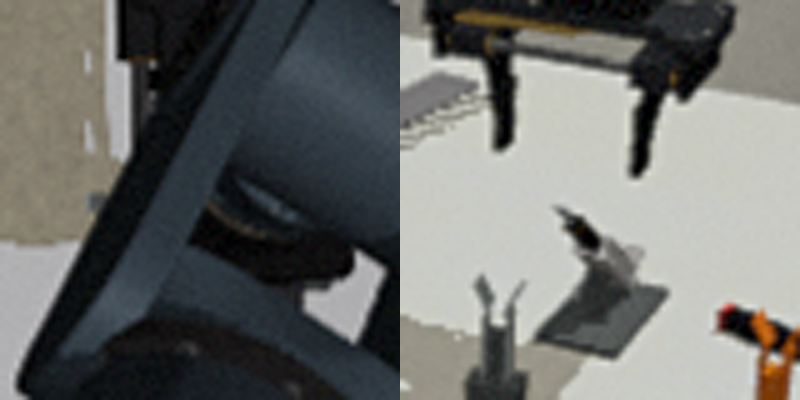

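Call:
send_rows --motion '[[[-3, 3.5, 12], 0.006], [[-3, 3.5, 12], 0.006], [[-2, 2, 10], 0.006], [[0, 0, 5], 0.006], [[0, 0, 0], 0]]'

```text
time_s: 3.37
position: [0.5505, -0.2458, 0.1147]
tcp_rot: [[1.0, -0.025, 0.014], [-0.024, -0.999, -0.023], [0.015, 0.022, -1.0]]
force: [-0.4, 0.2, -0.1]
opening: 1.002
```

```bash
python3 plan.py 551.5 -236 78 -0.65 20
```

```text
t 3.37 pos [ 550.5 -245.8  114.7] yaw -1.4 F [-0.4  0.2 -0.1] M [ 0.01 -0.06 -0.05] open 1.002 zaxis [ 0.014 -0.023 -1.   ]
rows 2
[[[0.4, -4.9, 18.3], -0.006], [[0.4, -4.9, 18.3], -0.006]]
```

Call:
send_rows --motion '[[[0.4, -4, 10], 0], [[0, -4, 10], 0], [[0, 0, 6], 0], [[0, 0, 0], 0], [[0, 0, 0], 0]]'

```text
time_s: 3.78
position: [0.5517, -0.2393, 0.0872]
tcp_rot: [[1.0, -0.027, 0.016], [-0.027, -0.999, -0.024], [0.017, 0.023, -1.0]]
force: [-0.2, -0.2, 0.1]
opening: 0.996
```

```bash
python3 plan.py 551.5 -236 78 -0.65 20;python3 -c "
from rig import bot;print(bot.read_state()['qvel'].round(2))"
```

```text
t 3.78 pos [ 551.7 -239.3   87.2] yaw -1.5 F [-0.2 -0.2  0.1] M [ 0.   -0.09  0.02] open 0.996 zaxis [ 0.016 -0.024 -1.   ]
rows 1
[[[-0.2, -3.3, 9.2], -0.016]]
[ 0.23  0.85  0.35 -0.12 -0.52  0.03]
```

Call:
send_rows --motion '[[[-0.2, -3.3, 4.5], -0.01], [[0, 0, 3], 0], [[0, 0, 0], 0], [[0, 0, 0], 0], [[0, 0, 0], 0]]'

```text
time_s: 4.2
position: [0.5524, -0.2355, 0.0791]
tcp_rot: [[1.0, -0.015, 0.017], [-0.015, -1.0, -0.024], [0.017, 0.024, -1.0]]
force: [0.3, 0.4, 0.1]
opening: 0.998
```

```bash
python3 plan.py 551.5 -236 80 -0.65 20
python3 - <<'E'
from rig import capture
import cv2
from h import *
S=capture("side")
def crop(c,x,y,w,h,f): return cv2.resize(c["image"][y:y+h,x:x+w],None,fx=f,fy=f,interpolation=cv2.INTER_CUBIC)
cv2.imwrite("pics/a2.png",crop(S,270,125,60,60,10))
E
```

```text
t 4.2 pos [ 552.4 -235.5   79.1] yaw -0.8 F [0.3 0.4 0.1] M [ 0.04 -0.08 -0.03] open 0.998 zaxis [ 0.017 -0.024 -1.   ]
rows 1
[[[-0.9, 0.5, -0.9], -0.003]]
```

View pics/a2.png

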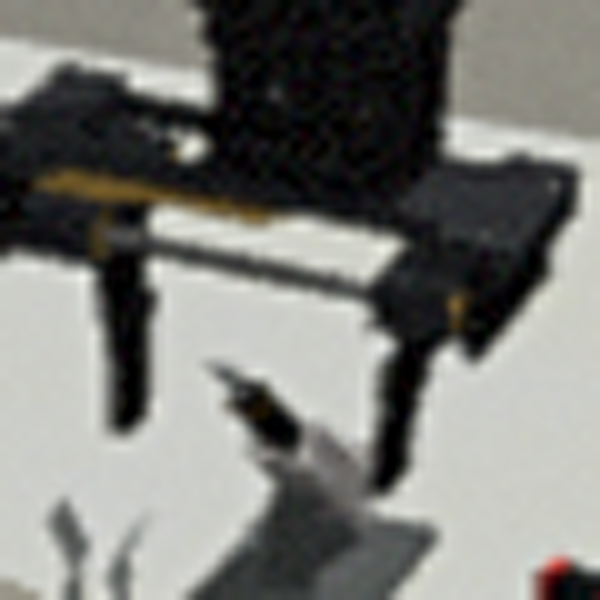

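Run:
```python
import pickle
from h import *
T,S=pickle.load(open("c0.pkl","rb"))
p=np.array([.5524,-.2355,.0791]); x=np.array([1,-.015,.017]);z=np.array([.017,-.024,-1])
f=lambda X:((proj(S,X)-[270,125])*10+4.5).round(0)
print("tips",f(p-x*.0435),f(p+x*.0435),"grip14",f(p-z*.014))
s,c=np.sin(np.radians(40)),np.cos(np.radians(40))
for l in(.102,.066,.044,.016): print(l,f(np.array([.5513+.0113*l*c,-.2696+l*c,.066+l*s])))
```

```text
tips [[377. 484.]] [[142. 429.]] grip14 [[260. 420.]]
0.102 [[219. 367.]]
0.066 [[247. 398.]]
0.044 [[263. 416.]]
0.016 [[282. 439.]]
```

Call:
send_rows --motion '[[[-0.9, 0, 0], 0], [[0, 0, 0], 0], [[0, 0, 0], 0], [[0, 0, 0], 0], [[0, 0, 0], 0]]' --gripper 1

```text
time_s: 4.67
position: [0.5519, -0.236, 0.0801]
tcp_rot: [[1.0, -0.015, 0.018], [-0.015, -1.0, -0.025], [0.019, 0.025, -1.0]]
force: [0.3, 1.0, -0.6]
opening: 0.711
```

Call:
send_rows --motion '[[[0, 0, 0], 0], [[0, 0, 0], 0], [[0, 0, 0], 0], [[0, 0, 0], 0], [[0, 0, 0], 0]]'

```text
time_s: 5.08
position: [0.552, -0.2362, 0.0802]
tcp_rot: [[1.0, -0.015, 0.019], [-0.015, -1.0, -0.026], [0.019, 0.025, -0.999]]
force: [-0.2, 0.1, 0.7]
opening: 0.329
```

```bash
python3 plan.py 551.5 -236 80 -0.65 20
python3 - <<'E'
from rig import capture
import cv2
from h import *
S=capture("side")
def crop(c,x,y,w,h,f): return cv2.resize(c["image"][y:y+h,x:x+w],None,fx=f,fy=f,interpolation=cv2.INTER_CUBIC)
cv2.imwrite("pics/a3.png",crop(S,270,125,60,60,10))
E
```

```text
t 5.08 pos [ 552.  -236.2   80.2] yaw -0.9 F [-0.2  0.1  0.7] M [ 0.01 -0.08  0.04] open 0.329 zaxis [ 0.019 -0.026 -0.999]
rows 1
[[[-0.5, -0.1, 0.2], -0.004]]
```

View pics/a3.png

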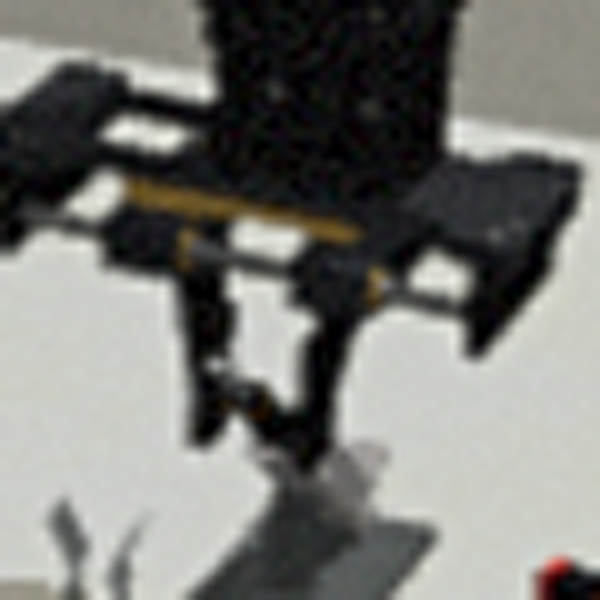

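Call:
send_rows --motion '[[[0, 0, 0], 0], [[0, 0, 0], 0], [[0, 0, 0], 0], [[0, 0, 0], 0], [[0, 0, 0], 0]]'

```text
time_s: 5.55
position: [0.552, -0.2361, 0.0802]
tcp_rot: [[1.0, -0.015, 0.019], [-0.015, -1.0, -0.026], [0.019, 0.025, -0.999]]
force: [-0.0, -0.5, -0.4]
opening: 0.135
```

```bash
python3 plan.py 551.5 -236 80 -0.65 20
python3 - <<'E'
from rig import capture
import cv2
from h import *
S=capture("side")
def crop(c,x,y,w,h,f): return cv2.resize(c["image"][y:y+h,x:x+w],None,fx=f,fy=f,interpolation=cv2.INTER_CUBIC)
cv2.imwrite("pics/a4.png",crop(S,270,125,60,60,10))
E
```

```text
t 5.55 pos [ 552.  -236.1   80.2] yaw -0.9 F [-0.  -0.5 -0.4] M [ 0.02 -0.06 -0.03] open 0.135 zaxis [ 0.019 -0.026 -0.999]
rows 1
[[[-0.5, -0.1, 0.2], -0.004]]
```

View pics/a4.png

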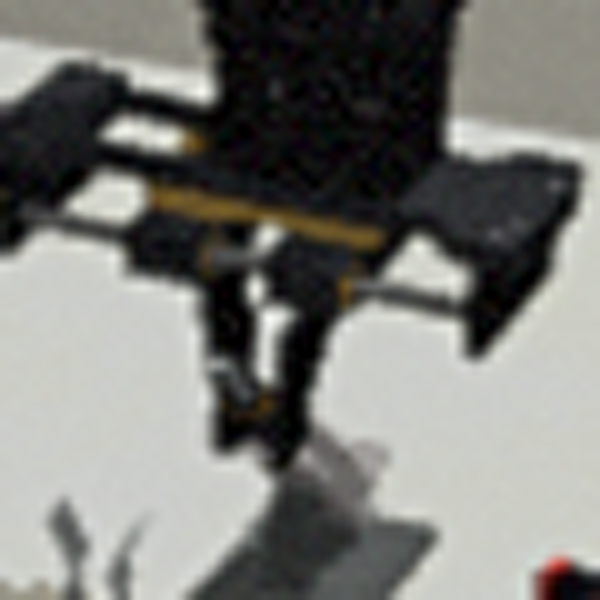

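Call:
send_rows --motion '[[[0, 0, -10], 0], [[0, 0, -15], 0], [[0, -2, -20], 0], [[0, -10, -20], 0], [[0, -15, -10], 0]]'

```text
time_s: 6.02
position: [0.5499, -0.2082, 0.1559]
tcp_rot: [[1.0, -0.019, 0.014], [-0.019, -1.0, -0.023], [0.015, 0.023, -1.0]]
force: [-0.2, -0.6, -1.3]
opening: 0.134
```

```bash
cat > look.py <<'E'
import sys
from rig import capture
import cv2
from h import *
n,x,y,w,hh,f=sys.argv[1],*[int(v) for v in sys.argv[2:7]]
c=capture(n); im=cv2.resize(c["image"][y:y+hh,x:x+w],None,fx=f,fy=f,interpolation=cv2.INTER_CUBIC); cv2.imwrite("pics/"+sys.argv[7],im)
E
python3 plan.py 560 -105 110 -0.65 30; python3 look.py side 230 90 110 90 6 b1.png
```

```text
t 6.02 pos [ 549.9 -208.2  155.9] yaw -1.1 F [-0.2 -0.6 -1.3] M [-0.01 -0.15 -0.  ] open 0.134 zaxis [ 0.014 -0.023 -1.   ]
rows 4
[[[2.0, -25.9, 11.5], -0.002], [[2.1, -25.9, 11.5], -0.002], [[2.1, -25.8, 11.5], -0.002], [[2.2, -25.8, 11.5], -0.002]]
```

View pics/b1.png

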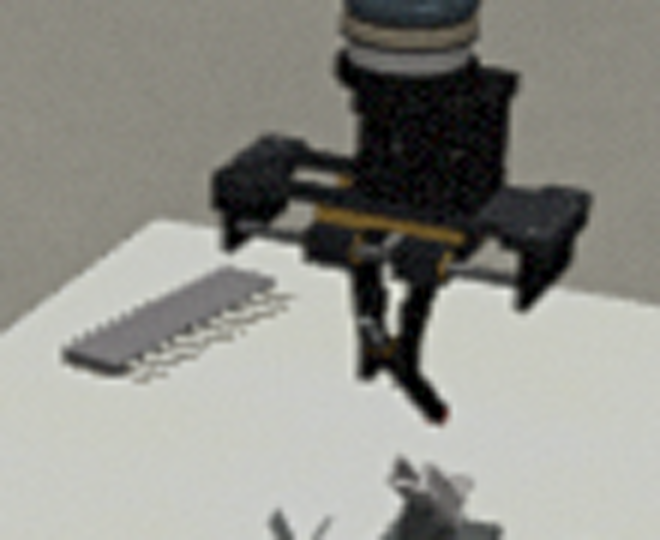

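Call:
send_rows --motion '[[[3, -28, -3], 0], [[3, -28, 0], 0], [[2, -22, 10], 0], [[1, -10, 15], 0], [[0, 0, 10], 0]]'

```text
time_s: 6.48
position: [0.563, -0.1129, 0.1266]
tcp_rot: [[1.0, -0.016, 0.024], [-0.016, -1.0, -0.025], [0.024, 0.025, -0.999]]
force: [0.6, -0.5, -0.5]
opening: 0.134
```

```bash
python3 plan.py 560 -105 65 -0.65 30; python3 look.py side 230 90 110 90 6 b2.png
```

```text
t 6.48 pos [ 563.  -112.9  126.6] yaw -0.9 F [ 0.6 -0.5 -0.5] M [ 0.01 -0.09 -0.04] open 0.134 zaxis [ 0.024 -0.025 -0.999]
rows 3
[[[-1.0, -2.6, 20.5], -0.001], [[-1.0, -2.6, 20.5], -0.001], [[-1.0, -2.6, 20.5], -0.001]]
```

View pics/b2.png

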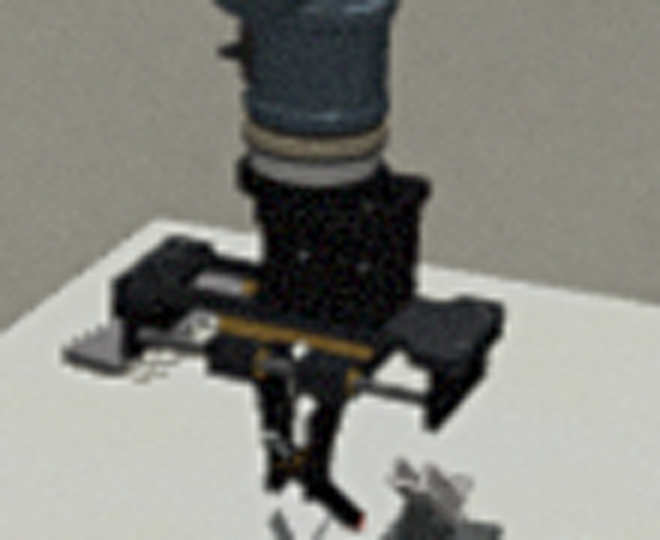

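Call:
send_rows --motion '[[[-1, -2, 18], 0], [[-1, -2, 18], 0], [[0, 0, 10], 0], [[0, 0, 5], 0], [[0, 0, 0], 0]]'

```text
time_s: 6.95
position: [0.5608, -0.113, 0.0706]
tcp_rot: [[1.0, -0.016, 0.019], [-0.015, -1.0, -0.025], [0.02, 0.025, -0.999]]
force: [0.2, 0.5, -0.1]
opening: 0.136
```

Call:
send_rows --motion '[[[0, -2, 5], 0], [[0, -3, 6], 0], [[0, -3, 6], 0], [[0, -2, 5], 0], [[0, 0, 0], 0]]'

```text
time_s: 7.37
position: [0.563, -0.1031, 0.0506]
tcp_rot: [[1.0, -0.02, 0.023], [-0.02, -1.0, -0.025], [0.024, 0.024, -0.999]]
force: [-0.5, -0.3, 0.7]
opening: 0.136
```

```bash
python3 plan.py 560 -85 5 -0.65 30; python3 look.py side 230 90 110 90 6 b3.png
```

```text
t 7.37 pos [ 563.  -103.1   50.6] yaw -1.1 F [-0.5 -0.3  0.7] M [-0.29  0.07 -0.07] open 0.136 zaxis [ 0.023 -0.025 -0.999]
rows 2
[[[-1.7, -9.0, 22.8], -0.004], [[-1.6, -9.0, 22.8], -0.004]]
```

View pics/b3.png

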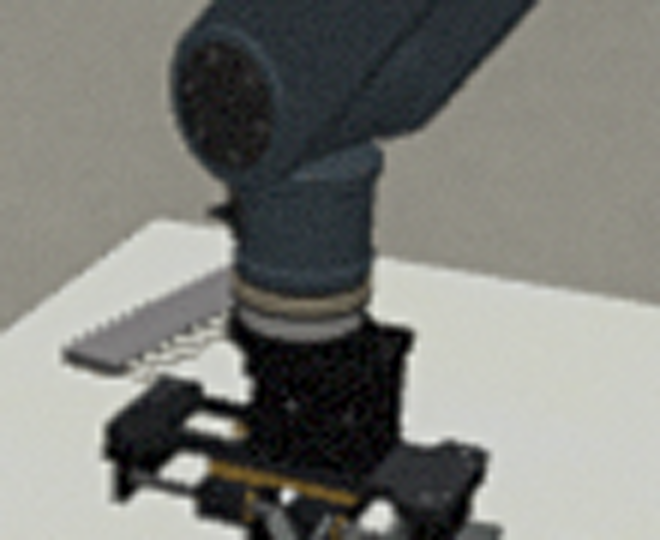

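Call:
send_rows --motion '[[[-0.5, -1.6, 5], 0], [[-0.5, -1.6, 5], 0], [[-0.5, -1.5, 5], 0], [[0, -1, 4], 0], [[0, 0, 2], 0]]'

```text
time_s: 7.83
position: [0.5645, -0.0967, 0.0313]
tcp_rot: [[0.999, -0.021, 0.03], [-0.02, -0.999, -0.025], [0.03, 0.025, -0.999]]
force: [0.1, 3.4, 4.6]
opening: 0.132
```

```bash
python3 plan.py 560 -85 5 -0.65 30; python3 look.py side 240 140 90 70 8 b4.png
```

```text
t 7.83 pos [564.5 -96.7  31.3] yaw -1.2 F [0.1 3.4 4.6] M [ 0.17 -0.03 -0.  ] open 0.132 zaxis [ 0.03  -0.025 -0.999]
rows 1
[[[-4.7, -11.7, 26.3], -0.009]]
```

View pics/b4.png

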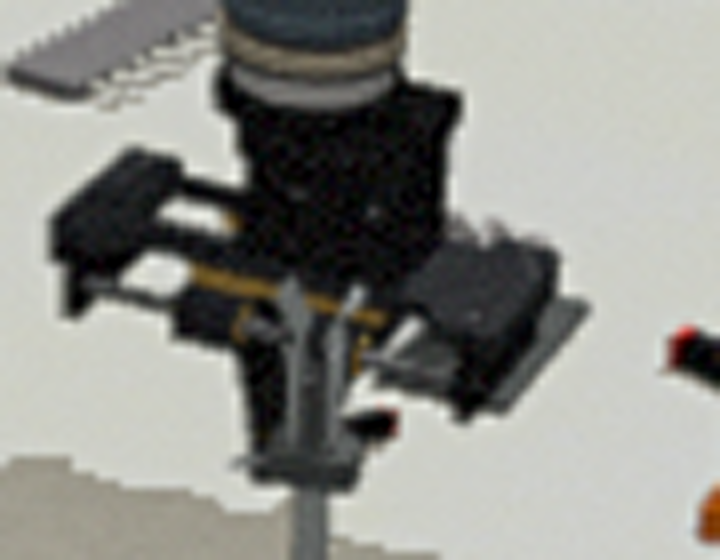

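Call:
send_rows --motion '[[[-0.8, -2, 6], 0], [[-0.5, -1.5, 6], 0], [[-0.5, -1.5, 6], 0], [[-0.5, -1, 4], 0], [[0, 0, 2], 0]]'

```text
time_s: 8.3
position: [0.5645, -0.0923, 0.0047]
tcp_rot: [[0.999, -0.02, 0.033], [-0.019, -0.999, -0.027], [0.033, 0.027, -0.999]]
force: [1.2, 1.9, 2.6]
opening: 0.13
```

```bash
python3 plan.py 560 -85 3 -0.65 30; python3 look.py side 240 140 90 70 8 b5.png
```

```text
t 8.3 pos [564.5 -92.3   4.7] yaw -1.1 F [1.2 1.9 2.6] M [ 0.02 -0.12 -0.  ] open 0.13 zaxis [ 0.033 -0.027 -0.999]
rows 1
[[[-4.6, -7.2, 1.7], -0.008]]
```

View pics/b5.png

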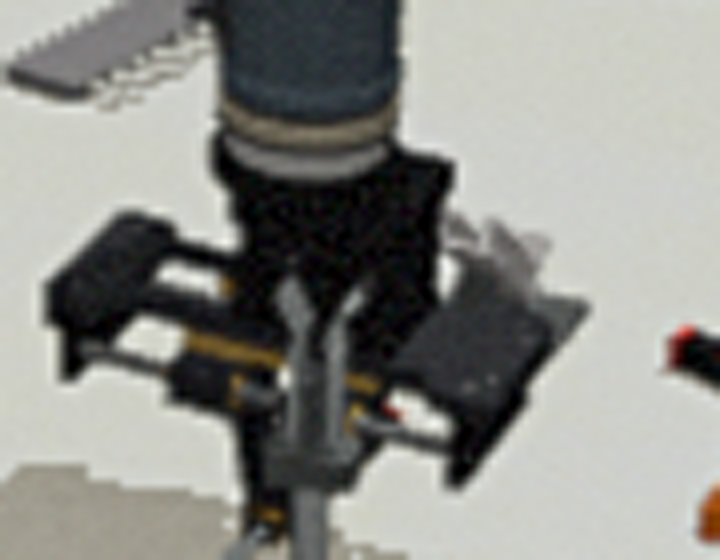

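Call:
send_rows --motion '[[[0, 0, -20], 0], [[0, 0, -35], 0], [[0, 0, -38], 0], [[0, 0, -38], 0], [[0, 0, -30], 0]]'

```text
time_s: 8.77
position: [0.5526, -0.0883, 0.1593]
tcp_rot: [[1.0, -0.022, 0.006], [-0.022, -1.0, -0.02], [0.007, 0.02, -1.0]]
force: [1.8, -0.1, -0.8]
opening: 0.137
```

```bash
python3 plan.py 507 50 240 9.5 30; python3 look.py side 220 80 120 100 6 b6.png;  python3 look.py top 220 120 160 120 5 b6t.png
```

```text
t 8.77 pos [552.6 -88.3 159.3] yaw -1.3 F [ 1.8 -0.1 -0.8] M [ 0.05 -0.12 -0.04] open 0.137 zaxis [ 0.006 -0.02  -1.   ]
rows 6
[[[-8.1, -22.9, -13.4], -0.031], [[-7.4, -23.1, -13.4], -0.031], [[-6.6, -23.3, -13.4], -0.031], [[-5.9, -23.5, -13.4], -0.031], [[-5.2, -23.7, -13.4], -0.031]]
[[[-4.4, -23.9, -13.4], -0.031]]
```

View pics/b6.png

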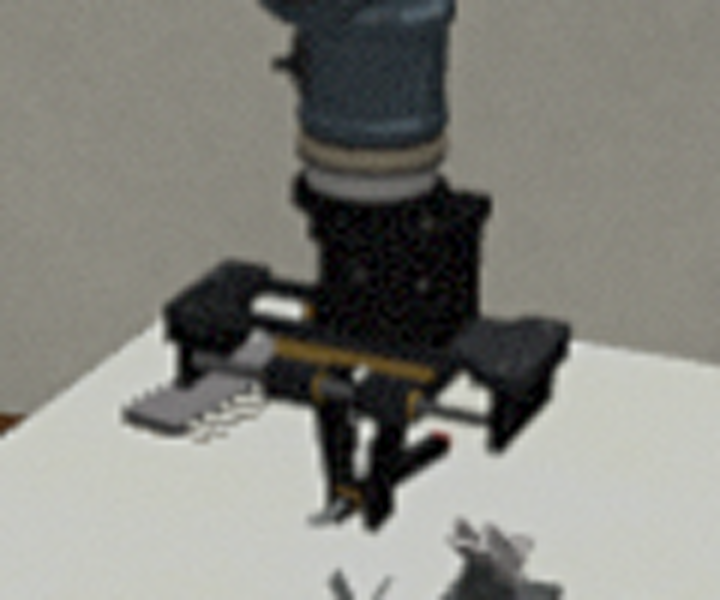

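View pics/b6t.png

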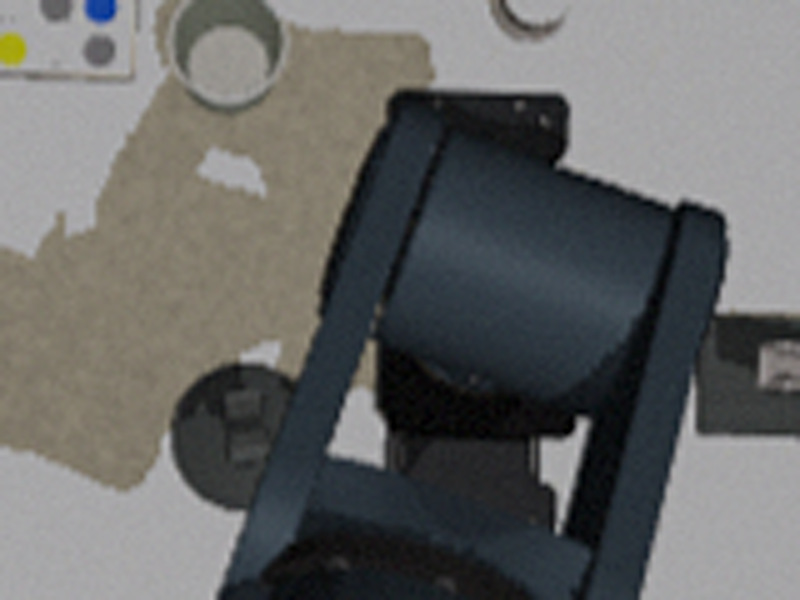

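```bash
cat > fit.py <<'E'
# fit slope theta and grip coordinate g (dist of grip along handle from its middle) & depth from pixel of rear end / tip in side view
import sys,pickle
from h import *
from scipy.optimize import least_squares
T,S=pickle.load(open("c0.pkl","rb"))
def fit(pos,d,rear,tip,depth=.014,g0=.044,sgn=1):
    d=np.array([d[0],d[1],0.])/np.hypot(*d)
    def pts(q):
        th,g,dp=q; u=d*np.cos(th)+np.array([0,0,np.sin(th)]); G=np.array(pos)+[0,0,dp]
        return np.array([G+u*(-.068-g),G+u*(.102-g)])
    def r(q): return np.r_[(proj(S,pts(q))-np.array([rear,tip])).ravel(),(q[2]-depth)/.003,(q[1]-g0)/.004]
    s=least_squares(r,[0,g0,depth]); print("theta",np.degrees(s.x[0]).round(1),"g",s.x[1].round(4),"depth",s.x[2].round(4),"res",r(s.x)[:4].round(2)); return s.x
E
python3 - <<'E'
from fit import *
f=lambda p:(220+(p[0]-2.5)/6,80+(p[1]-2.5)/6)
fit((.5526,-.0883,.1593),(.02,1),f((445,440)),f((312,522)))
E
```

```text
theta 7.8 g 0.0444 depth 0.0146 res [-0.48  0.03  0.33  0.17]
```

Call:
send_rows --motion '[[[-3, -6, -28], -0.031], [[-6, -18, -25], -0.031], [[-7, -26, -15], -0.031], [[-6, -26, -5], -0.031], [[-6, -24, 0], -0.031]]'

```text
time_s: 9.28
position: [0.5212, 0.007, 0.2314]
tcp_rot: [[0.992, 0.128, 0.013], [0.129, -0.991, -0.025], [0.01, 0.026, -1.0]]
force: [0.0, 0.4, -0.7]
opening: 0.136
```

```bash
python3 plan.py 507 50 220 9.5 30
```

```text
t 9.28 pos [521.2   7.  231.4] yaw 7.4 F [ 0.   0.4 -0.7] M [ 0.02 -0.11 -0.03] open 0.136 zaxis [ 0.013 -0.025 -1.   ]
rows 2
[[[-4.3, -22.2, 5.7], -0.018], [[-3.9, -22.3, 5.7], -0.018]]
```

Call:
send_rows --motion '[[[-4.3, -20, 3], -0.018], [[-3, -14, 3], -0.018], [[-0.5, -3, 0], 0], [[0, 0, 0], 0], [[0, 0, 0], 0]]'

```text
time_s: 9.7
position: [0.5025, 0.0466, 0.2195]
tcp_rot: [[0.986, 0.17, 0.002], [0.17, -0.985, -0.024], [-0.002, 0.024, -1.0]]
force: [-0.1, -0.3, -0.4]
opening: 0.134
```

```bash
python3 plan.py 507 50 200 9.5 30; python3 look.py side 220 100 100 100 7 c1.png;  python3 look.py top 210 120 130 120 6 c1t.png
```

```text
t 9.7 pos [502.5  46.6 219.5] yaw 9.8 F [-0.1 -0.3 -0.4] M [-0.   -0.14 -0.02] open 0.134 zaxis [ 0.002 -0.024 -1.   ]
rows 1
[[[5.1, -2.6, 19.5], 0.005]]
```

View pics/c1.png

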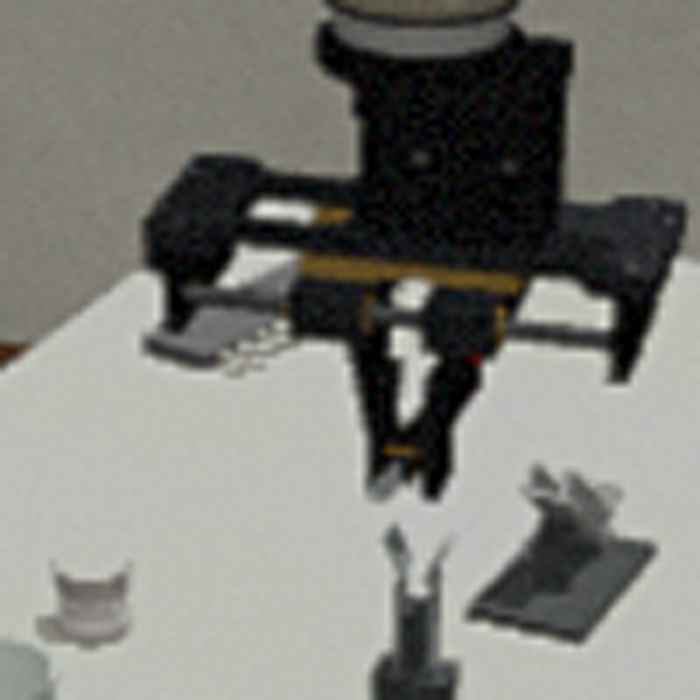

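View pics/c1t.png

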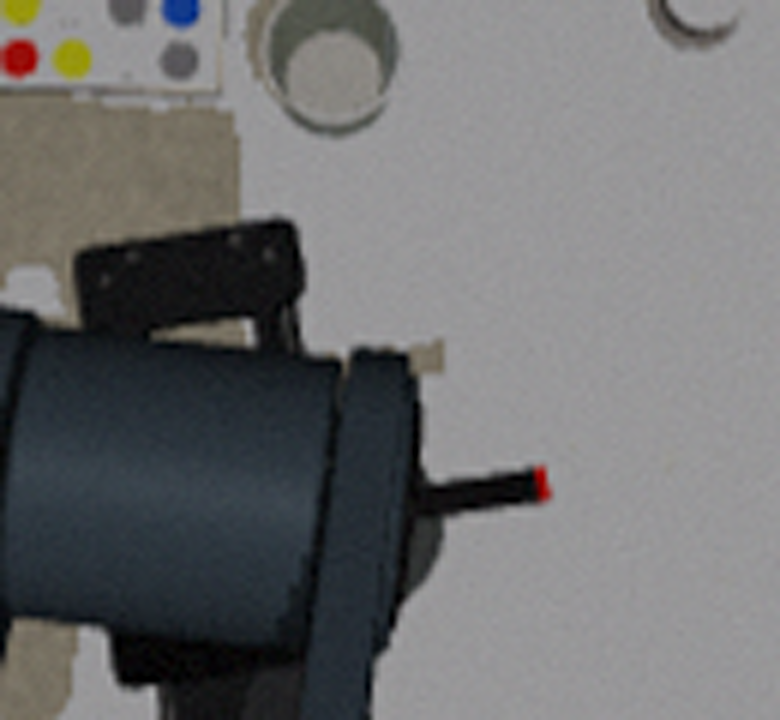

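Run:
```python
from fit import *
X=np.array([.5214,-.0627,.225]); print(proj(T,X), "obs",(210+(546-2.5)/6,120+(484-2.5)/6)); print(atz(T,(210+(544-2.5)/6,120+(484-2.5)/6),.224))
f=lambda p:(220+(p[0]-3)/7,100+(p[1]-3)/7)
fit((.5025,.0466,.2195),(-.17,.985),f((477,358)),f((378,490)))
```

```text
[[300.97207936 200.19326263]] obs (300.5833333333333, 200.25)
[ 0.52130555 -0.06120602  0.224     ]
theta 6.2 g 0.0469 depth 0.0173 res [-0.72  0.34 -0.04  0.71]
```

Call:
send_rows --motion '[[[4.5, -2.6, 3], 0.005], [[0.5, 0, 12], 0], [[0, 0, 14], 0], [[0, 0, 9], 0], [[0, 0, 0], 0]]'

```text
time_s: 10.22
position: [0.5129, 0.0449, 0.1806]
tcp_rot: [[0.988, 0.156, 0.009], [0.156, -0.987, -0.026], [0.005, 0.027, -1.0]]
force: [-0.5, -0.6, -0.3]
opening: 0.133
```

```bash
python3 plan.py 506.7 50.1 160 9.5 30; python3 look.py side 230 130 70 70 9 c2.png;  python3 look.py top 230 170 80 60 8 c2t.png
```

```text
t 10.22 pos [512.9  44.9 180.6] yaw 9.0 F [-0.5 -0.6 -0.3] M [ 0.04 -0.09 -0.01] open 0.133 zaxis [ 0.009 -0.026 -1.   ]
rows 1
[[[-5.3, -6.1, 20.6], -0.009]]
```

View pics/c2.png

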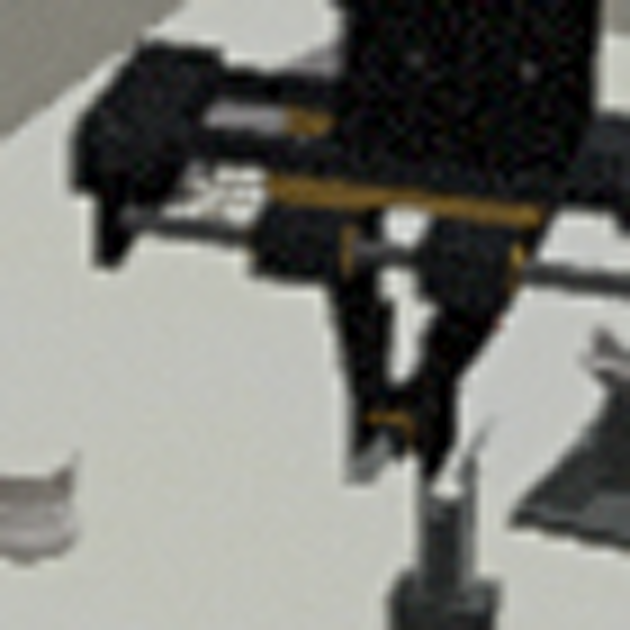

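View pics/c2t.png

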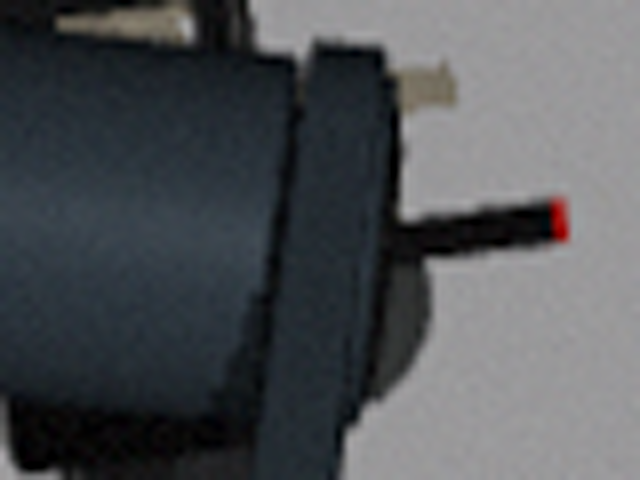

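```bash
python3 plan.py 506.7 50.1 172 9.5 30
```

```text
t 10.32 pos [513.6  44.9 182. ] yaw 9.0 F [ 0.8  0.7 -0.7] M [ 0.05 -0.06  0.  ] open 0.137 zaxis [ 0.011 -0.026 -1.   ]
rows 1
[[[-6.0, -6.2, 10.0], -0.009]]
```

Call:
send_rows --motion '[[[-5, -5, 1], -0.009], [[0, 0, 0], 0], [[0, 0, 0], 0], [[0, 0, 0], 0], [[0, 0, 0], 0]]'

```text
time_s: 10.73
position: [0.5088, 0.0493, 0.183]
tcp_rot: [[0.986, 0.165, 0.016], [0.166, -0.986, -0.026], [0.011, 0.028, -1.0]]
force: [-0.3, -0.9, -0.5]
opening: 0.132
```

```bash
python3 plan.py 506.7 50.1 172 9.5 30
```

```text
t 10.73 pos [508.8  49.3 183. ] yaw 9.5 F [-0.3 -0.9 -0.5] M [ 0.03 -0.06 -0.01] open 0.132 zaxis [ 0.016 -0.026 -1.   ]
rows 1
[[[-1.9, -1.1, 11.0], 0.001]]
```

Call:
send_rows --motion '[[[-2, -1.3, 6], 0], [[0, 0, 6], 0], [[0, 0, 6], 0], [[0, 0, 3], 0], [[0, 0, 0], 0]]'

```text
time_s: 11.15
position: [0.5069, 0.0498, 0.1607]
tcp_rot: [[0.986, 0.166, 0.017], [0.166, -0.986, -0.027], [0.013, 0.029, -0.999]]
force: [-0.4, 0.7, 2.7]
opening: 0.135
```

```bash
python3 plan.py 506.7 50.1 150 9.5 30;python3 look.py side 230 130 70 70 9 c3.png; python3 look.py top 230 170 80 60 8 c3t.png
```

```text
t 11.15 pos [506.9  49.8 160.7] yaw 9.6 F [-0.4  0.7  2.7] M [-0.06 -0.12 -0.03] open 0.135 zaxis [ 0.017 -0.027 -0.999]
rows 1
[[[-0.2, -0.4, 10.7], 0.001]]
```

View pics/c3.png

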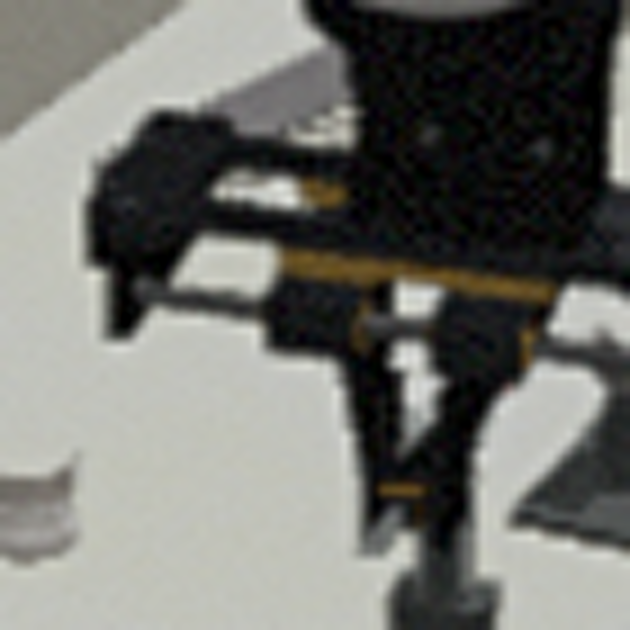

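View pics/c3t.png

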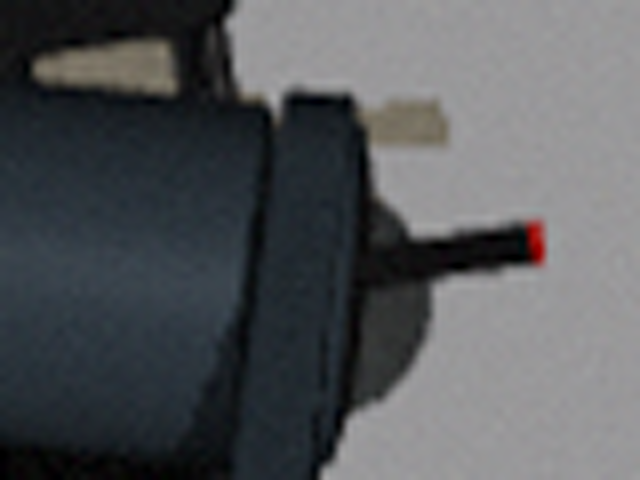

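Call:
send_rows --motion '[[[0, -0.3, 4], 0], [[0, 0, 4], 0], [[0, 0, 4], 0], [[0, 0, 4], 0], [[0, 0, 0], 0]]'

```text
time_s: 11.67
position: [0.5077, 0.0496, 0.144]
tcp_rot: [[0.986, 0.165, 0.019], [0.166, -0.986, -0.027], [0.014, 0.029, -0.999]]
force: [-1.4, -0.8, -1.4]
opening: 0.135
```

```bash
python3 plan.py 506.7 50.1 140 9.5 30;python3 look.py side 230 130 70 70 9 c4.png; python3 look.py top 230 170 80 60 8 c4t.png
```

```text
t 11.67 pos [507.7  49.6 144. ] yaw 9.5 F [-1.4 -0.8 -1.4] M [-0.04 -0.08 -0.03] open 0.135 zaxis [ 0.019 -0.027 -0.999]
rows 1
[[[-0.9, -0.7, 4.0], 0.001]]
```

View pics/c4.png

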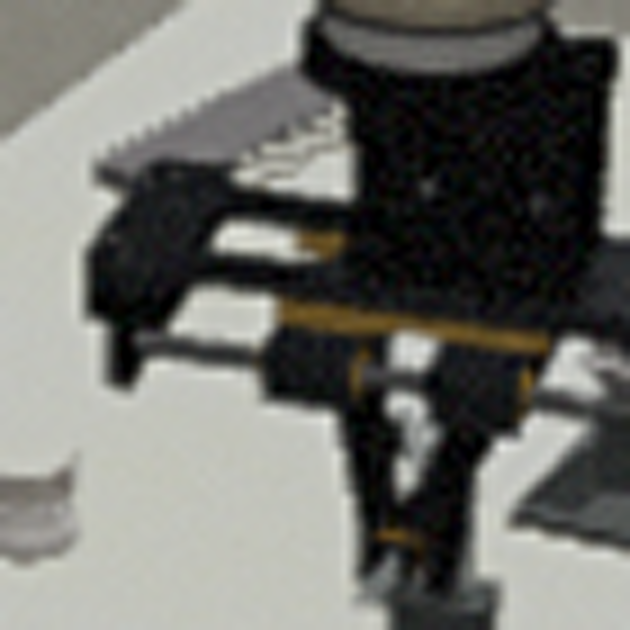

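View pics/c4t.png

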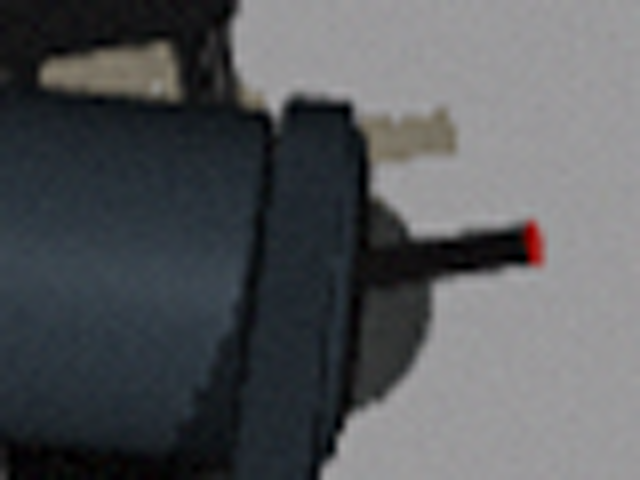

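Call:
send_rows --motion '[[[-0.5, 0, 3], 0], [[0, 0, 3], 0], [[0, 0, 2], 0], [[0, 0, 0], 0], [[0, 0, 0], 0]]'

```text
time_s: 12.18
position: [0.5078, 0.0501, 0.1373]
tcp_rot: [[0.986, 0.165, 0.02], [0.165, -0.986, -0.026], [0.016, 0.029, -0.999]]
force: [-2.0, 0.0, 1.8]
opening: 0.135
```

```bash
python3 plan.py 506.7 50.1 140 9.5 30;python3 look.py side 230 130 70 70 9 c5.png
```

```text
t 12.18 pos [507.8  50.1 137.3] yaw 9.5 F [-2.   0.   1.8] M [-0.11  0.09 -0.09] open 0.135 zaxis [ 0.02  -0.026 -0.999]
rows 1
[[[-1.0, -0.2, -2.7], 0.0]]
```

View pics/c5.png

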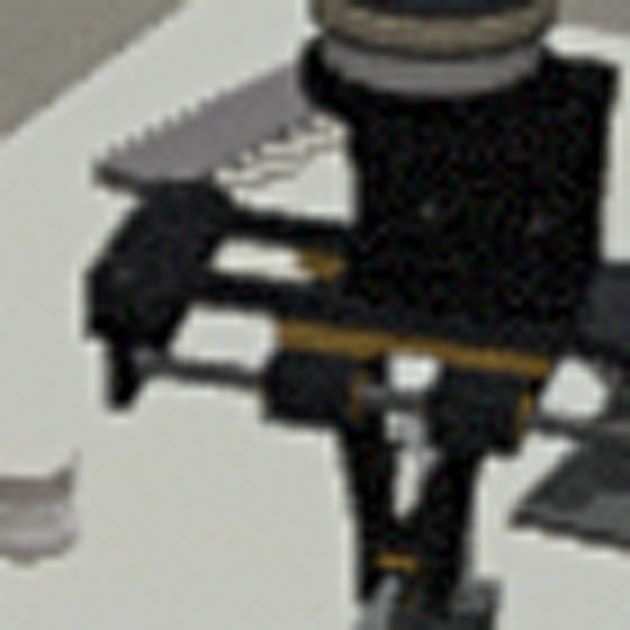

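Call:
send_rows --motion '[[[-0.5, 0, 2], 0], [[0, 0, 0], 0], [[0, 0, 0], 0], [[0, 0, 0], 0], [[0, 0, 0], 0]]'

```text
time_s: 12.65
position: [0.5077, 0.0503, 0.1359]
tcp_rot: [[0.986, 0.164, 0.022], [0.165, -0.986, -0.025], [0.018, 0.029, -0.999]]
force: [-0.9, 0.9, 2.7]
opening: 0.134
```

```bash
python3 plan.py 506.7 50.1 140 9.5 30;python3 look.py side 230 130 70 70 9 c6.png
```

```text
t 12.65 pos [507.7  50.3 135.9] yaw 9.5 F [-0.9  0.9  2.7] M [ 0.02  0.13 -0.01] open 0.134 zaxis [ 0.022 -0.025 -0.999]
rows 1
[[[-1.0, 0.0, -4.1], -0.0]]
```

View pics/c6.png

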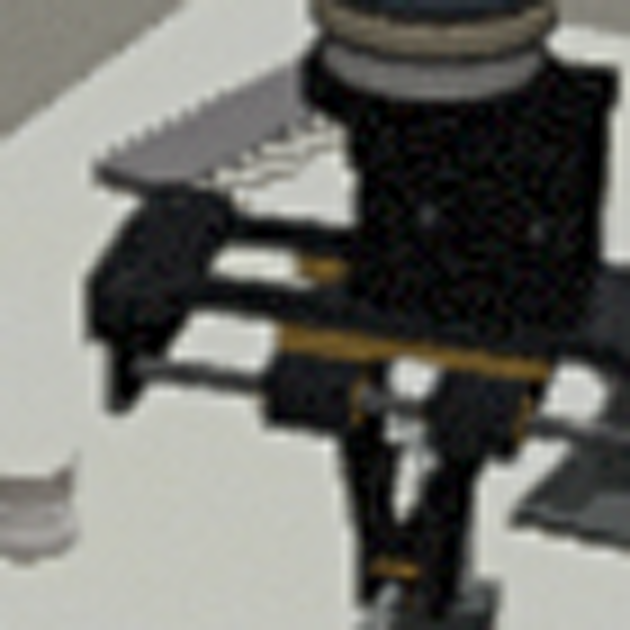

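Run:
```python
from fit import *
d=np.array([-.165,.986,0]);G=np.array([.5077,.0503,.1359+.0146])
for th in(-8,-4,0,4,8):
    t=np.radians(th);u=d*np.cos(t)+[0,0,np.sin(t)];n=-d*np.sin(t)+[0,0,np.cos(t)]
    f=lambda X:((proj(S,X)-[230,130])*9+4).round(0)[0]
    print(th,"tip",f(G+u*.058),"brass top",f(G+u*.022+n*.006),"rear top",f(G-u*.112+n*.006),"mid z",(G-u*.044)[2])
```

```text
-8 tip [363. 675.] brass top [392. 587.] rear top [491. 345.] mid z 0.15662361644224287
-4 tip [363. 664.] brass top [393. 582.] rear top [491. 365.] mid z 0.1535692848447415
0 tip [363. 652.] brass top [393. 577.] rear top [490. 385.] mid z 0.1505
4 tip [364. 640.] brass top [394. 572.] rear top [489. 406.] mid z 0.1474307151552585
8 tip [364. 628.] brass top [394. 566.] rear top [488. 427.] mid z 0.14437638355775712
```

```bash
python3 look.py side 250 160 60 60 10 c7.png;python3 look.py top 230 170 80 60 8 c7t.png
```

```text
(no output)
```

View pics/c7.png

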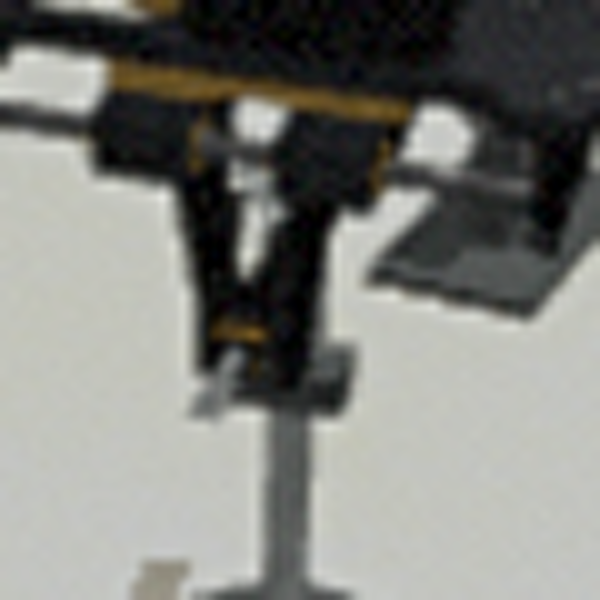

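View pics/c7t.png

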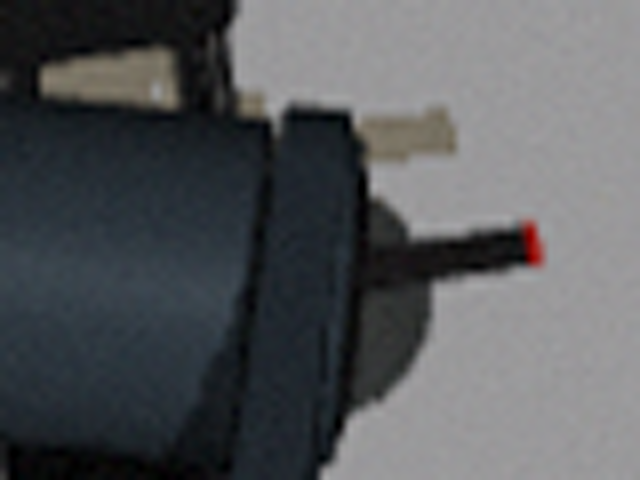

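Call:
send_rows --motion '[[[-0.5, 0, 2.5], 0], [[0, 0, 1.5], 0], [[0, 0, 0], 0], [[0, 0, 0], 0], [[0, 0, 0], 0]]'

```text
time_s: 13.22
position: [0.5078, 0.0506, 0.1328]
tcp_rot: [[0.986, 0.164, 0.024], [0.165, -0.986, -0.025], [0.02, 0.028, -0.999]]
force: [-0.2, 0.6, 4.2]
opening: 0.133
```

```bash
python3 plan.py 506.7 50.1 140 9.5 30;python3 look.py side 250 160 60 60 10 c8.png
```

```text
t 13.22 pos [507.8  50.6 132.8] yaw 9.5 F [-0.2  0.6  4.2] M [ 0.    0.15 -0.07] open 0.133 zaxis [ 0.024 -0.025 -0.999]
rows 1
[[[-1.2, 0.3, -7.2], -0.0]]
```

View pics/c8.png

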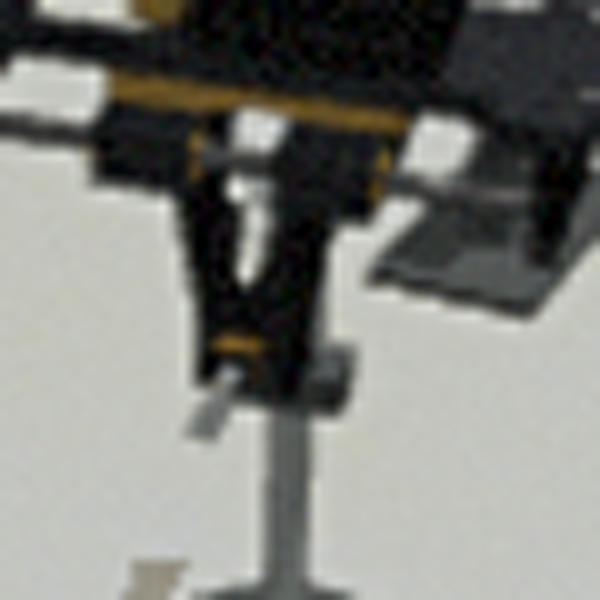

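Call:
send_rows --motion '[[[0, 0, 0], 0], [[0, 0, 0], 0], [[0, 0, 0], 0], [[0, 0, 0], 0], [[0, 0, 0], 0]]' --gripper 0.3

```text
time_s: 13.68
position: [0.5091, 0.0501, 0.1316]
tcp_rot: [[0.986, 0.164, 0.026], [0.165, -0.986, -0.025], [0.021, 0.029, -0.999]]
force: [0.4, 0.4, 0.8]
opening: 0.422
```

```bash
python3 plan.py 506.7 50.1 140 9.5 30;python3 look.py side 250 160 60 60 10 d1.png
```

```text
t 13.68 pos [509.1  50.1 131.6] yaw 9.5 F [0.4 0.4 0.8] M [ 0.03 -0.08 -0.03] open 0.422 zaxis [ 0.026 -0.025 -0.999]
rows 1
[[[-2.3, -0.4, -8.4], -0.0]]
```

View pics/d1.png

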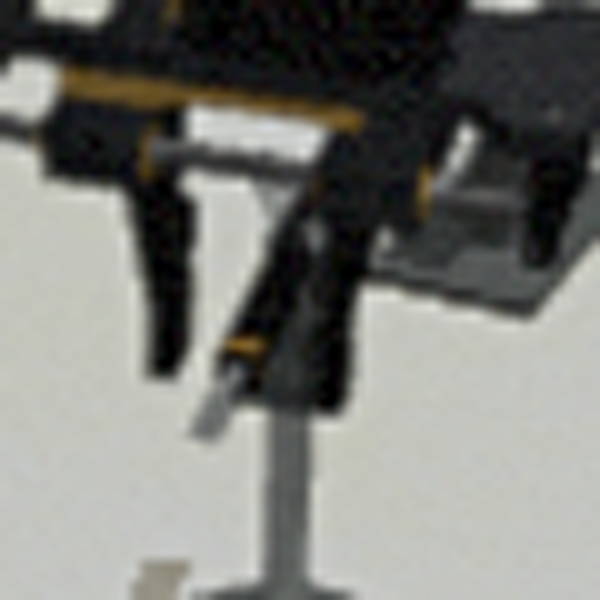

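Call:
send_rows --motion '[[[0, 0, 0], 0], [[0, 0, -10], 0], [[0, 0, -20], 0], [[0, 0, -25], 0], [[0, 0, -15], 0]]' --gripper 0.2

```text
time_s: 14.15
position: [0.5044, 0.052, 0.2014]
tcp_rot: [[0.986, 0.164, 0.015], [0.164, -0.986, -0.024], [0.011, 0.026, -1.0]]
force: [-0.0, 0.7, 0.2]
opening: 0.785
```

```bash
python3 plan.py 521.3 -36.7 200 9.5 30;python3 look.py side 240 130 70 80 9 d2.png
```

```text
t 14.15 pos [504.4  52.  201.4] yaw 9.5 F [-0.   0.7  0.2] M [ 0.06 -0.13 -0.04] open 0.785 zaxis [ 0.015 -0.024 -1.   ]
rows 4
[[[0.5, 22.6, 0.4], -0.0], [[0.5, 22.6, 0.4], -0.0], [[0.5, 22.6, 0.4], -0.0], [[0.5, 22.6, 0.4], -0.0]]
```

View pics/d2.png

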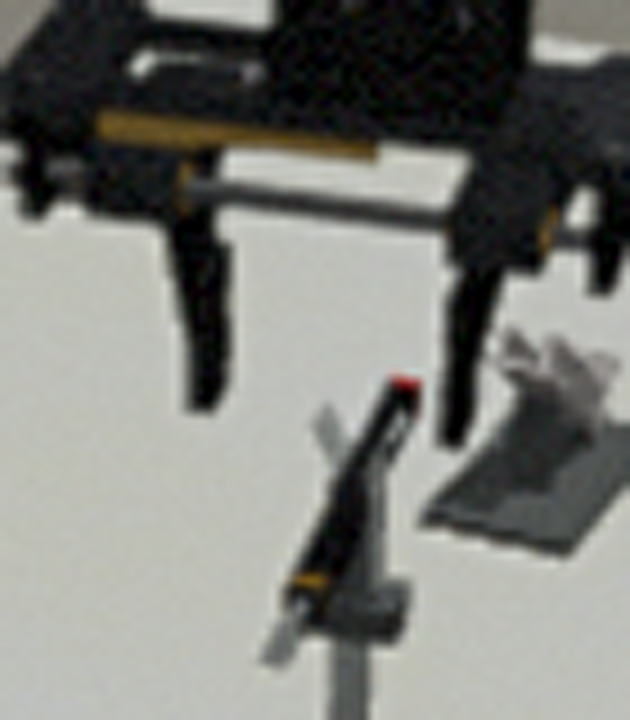

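Call:
send_rows --motion '[[[0.5, 20, 0], 0], [[0.5, 25, 0], 0], [[0.5, 22, 3], 0], [[0.5, 12, 8], 0], [[0, 0, 12], 0]]'

```text
time_s: 14.62
position: [0.5256, -0.0282, 0.1891]
tcp_rot: [[0.985, 0.168, 0.035], [0.169, -0.985, -0.027], [0.03, 0.033, -0.999]]
force: [0.9, 0.5, -0.1]
opening: 0.8
```

```bash
python3 plan.py 521.3 -36.7 134 9.5 30;python3 look.py side 240 130 70 80 9 d3.png
python3 - <<'E'
from fit import *
M=np.array([.514,.0067,.150]);d=np.array([-.165,.986,0])
print(proj(S,np.array([M-d*.068,M+d*.102])))
E
```

```text
t 14.62 pos [525.6 -28.2 189.1] yaw 9.7 F [ 0.9  0.5 -0.1] M [ 0.04 -0.04  0.01] open 0.8 zaxis [ 0.035 -0.027 -0.999]
rows 2
[[[-2.8, 3.8, 27.5], 0.002], [[-2.8, 3.8, 27.5], 0.002]]
[[284.2566683  174.27478805]
 [270.27309749 202.2402765 ]]
```

View pics/d3.png

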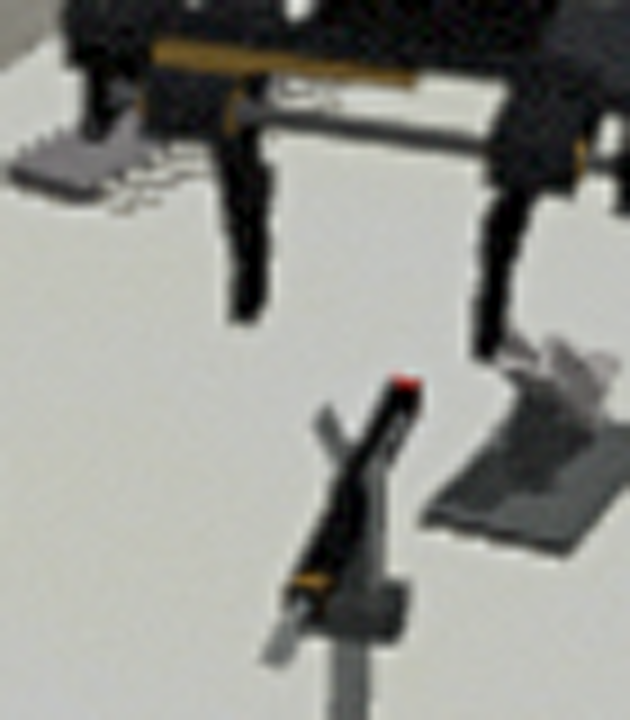

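Call:
send_rows --motion '[[[-2.5, 3.8, 12], 0], [[-1.5, 3, 14], 0], [[0, 0, 14], 0], [[0, 0, 8], 0], [[0, 0, 0], 0]]'

```text
time_s: 15.08
position: [0.5196, -0.0344, 0.1346]
tcp_rot: [[0.986, 0.167, 0.024], [0.167, -0.986, -0.022], [0.02, 0.026, -0.999]]
force: [-1.1, 0.3, -0.2]
opening: 0.798
```

```bash
python3 plan.py 521.3 -36.7 134 9.5 30
```

```text
t 15.08 pos [519.6 -34.4 134.6] yaw 9.6 F [-1.1  0.3 -0.2] M [ 0.08 -0.07  0.01] open 0.798 zaxis [ 0.024 -0.022 -0.999]
rows 1
[[[1.3, 2.5, 0.6], 0.003]]
```

Call:
send_rows --motion '[[[1.3, 3, 0.3], 0], [[0, 0, 0], 0], [[0, 0, 0], 0], [[0, 0, 0], 0], [[0, 0, 0], 0]]' --gripper 1

```text
time_s: 15.5
position: [0.5222, -0.0364, 0.1357]
tcp_rot: [[0.985, 0.168, 0.026], [0.169, -0.985, -0.022], [0.021, 0.026, -0.999]]
force: [-0.0, -0.3, 0.6]
opening: 0.506
```

Call:
send_rows --motion '[[[0, 0, 0], 0], [[0, 0, 0], 0], [[0, 0, 0], 0], [[0, 0, 0], 0], [[0, 0, 0], 0]]'

```text
time_s: 15.92
position: [0.5228, -0.0365, 0.1372]
tcp_rot: [[0.985, 0.169, 0.028], [0.169, -0.985, -0.023], [0.024, 0.027, -0.999]]
force: [0.1, 0.2, -0.9]
opening: 0.136
```

Call:
send_rows --motion '[[[0, 0, 0], 0], [[0, 0, 0], 0], [[0, 0, 0], 0], [[0, 0, 0], 0], [[0, 0, 0], 0]]'

```text
time_s: 16.33
position: [0.522, -0.0366, 0.1371]
tcp_rot: [[0.985, 0.169, 0.026], [0.169, -0.985, -0.023], [0.022, 0.027, -0.999]]
force: [-1.3, -0.7, 0.5]
opening: 0.137
```

```bash
python3 plan.py 521.3 -36.7 134 9.5 30;python3 look.py side 240 130 70 80 9 d4.png
```

```text
t 16.33 pos [522.  -36.6 137.1] yaw 9.8 F [-1.3 -0.7  0.5] M [ 0.   -0.01 -0.01] open 0.137 zaxis [ 0.026 -0.023 -0.999]
rows 1
[[[-0.7, -0.0, 3.1], 0.004]]
```

View pics/d4.png

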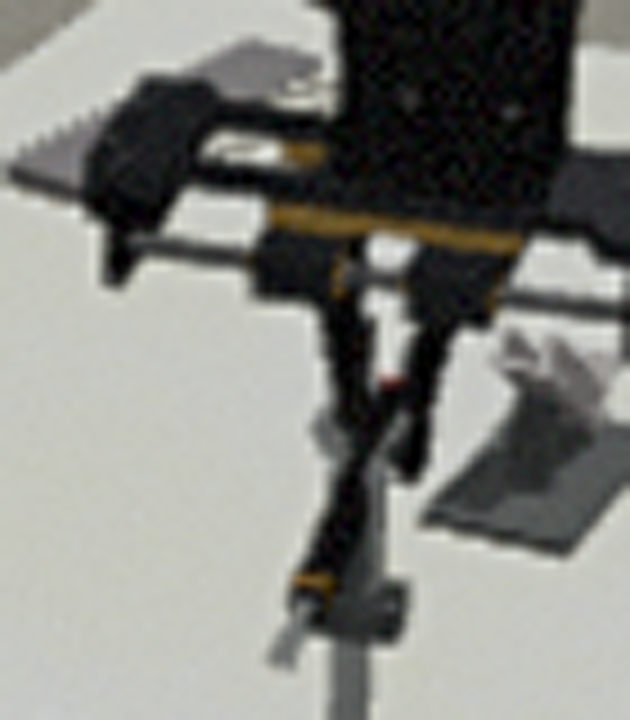

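Call:
send_rows --motion '[[[0, 0, -4], 0], [[0, 0, -4], 0], [[0, 0, -4], 0], [[0, 0, -4], 0], [[0, 0, 0], 0]]'

```text
time_s: 16.8
position: [0.5216, -0.0358, 0.1538]
tcp_rot: [[0.985, 0.169, 0.026], [0.169, -0.985, -0.022], [0.022, 0.026, -0.999]]
force: [-0.0, 0.5, -0.9]
opening: 0.131
```

```bash
python3 plan.py 521.3 -36.7 134 9.5 30;python3 look.py side 240 130 70 80 9 d5.png
```

```text
t 16.8 pos [521.6 -35.8 153.8] yaw 9.7 F [-0.   0.5 -0.9] M [-0.01 -0.12  0.03] open 0.131 zaxis [ 0.026 -0.022 -0.999]
rows 1
[[[-0.5, 0.8, 19.8], 0.004]]
```

View pics/d5.png

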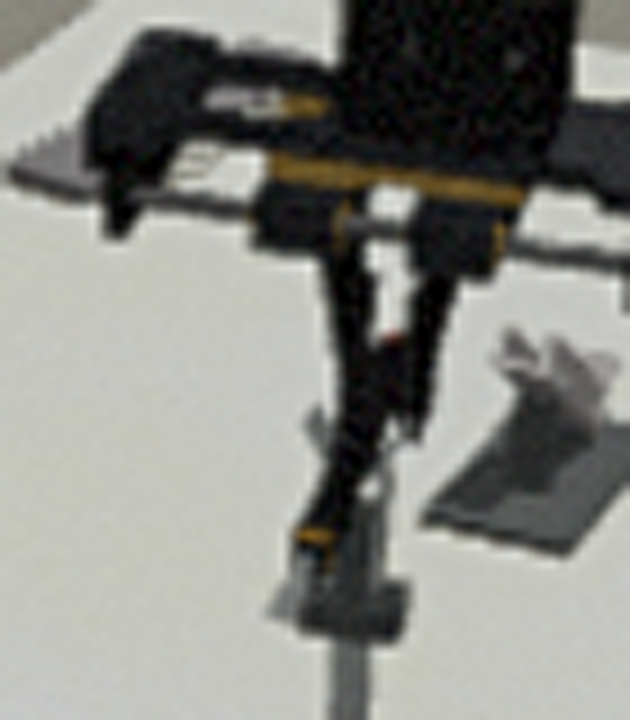

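Call:
send_rows --motion '[[[0, 0, -10], 0], [[0, 0, -15], 0], [[0, 0, -15], 0], [[0, 0, -10], 0], [[0, 0, 0], 0]]'

```text
time_s: 17.27
position: [0.52, -0.0346, 0.2079]
tcp_rot: [[0.985, 0.169, 0.026], [0.169, -0.985, -0.022], [0.021, 0.026, -0.999]]
force: [0.3, 0.2, -1.1]
opening: 0.136
```

```bash
python3 plan.py 498 120 200 -7.35 30;python3 look.py side 230 110 80 80 8 d6.png;python3 look.py top 210 160 110 80 7 d6t.png
```

```text
t 17.27 pos [520.  -34.6 207.9] yaw 9.7 F [ 0.3  0.2 -1.1] M [-0.03 -0.12 -0.03] open 0.136 zaxis [ 0.026 -0.022 -0.999]
rows 6
[[[0.7, -26.0, 1.3], 0.05], [[-0.6, -26.0, 1.3], 0.05], [[-1.8, -26.0, 1.3], 0.05], [[-3.1, -25.8, 1.3], 0.05], [[-4.4, -25.6, 1.3], 0.05]]
[[[-5.7, -25.4, 1.3], 0.05]]
```

View pics/d6.png

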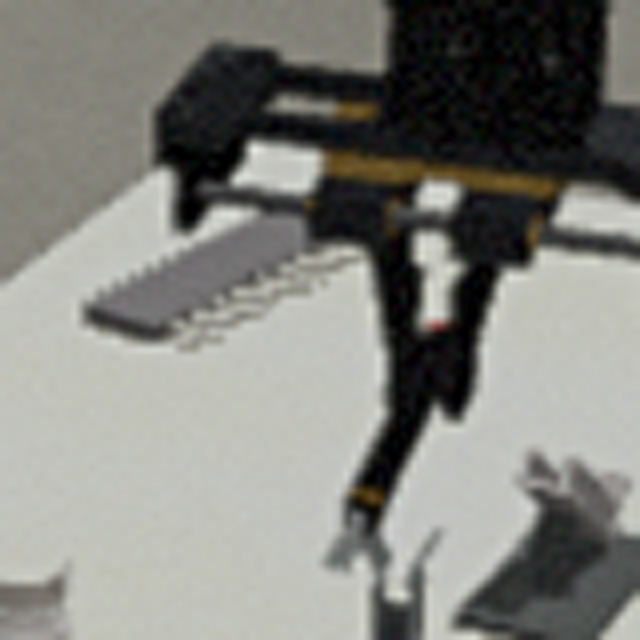

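View pics/d6t.png

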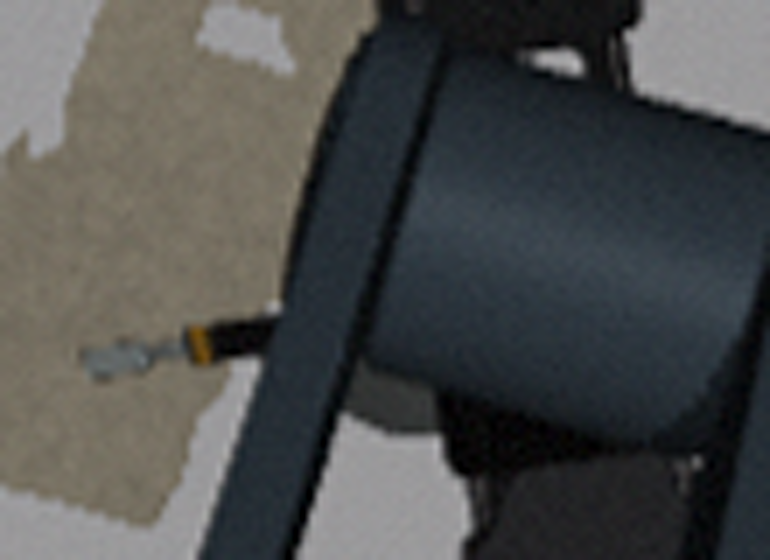

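Run:
```python
from fit import *
f=lambda p:(230+(p[0]-3.5)/8,110+(p[1]-3.5)/8)
fit((.520,-.0346,.2079),(-.169,.985),f((433,331)),f((333,563)),depth=.013,g0=-.044)
```

```text
theta -2.2 g -0.0436 depth 0.0156 res [1.67 0.86 0.04 0.12]
```

Call:
send_rows --motion '[[[0.5, -22, 0], 0.05], [[-0.6, -26, 0], 0.05], [[-2, -26, 0], 0.05], [[-3.5, -26, 0], 0.05], [[-5, -26, 0], 0.05]]'

```text
time_s: 17.78
position: [0.5005, 0.0897, 0.2002]
tcp_rot: [[0.995, -0.101, 0.02], [-0.101, -0.995, -0.024], [0.022, 0.021, -1.0]]
force: [0.2, 0.2, -0.5]
opening: 0.135
```

```bash
python3 plan.py 495 117 150 -7.35 25
```

```text
t 17.78 pos [500.5  89.7 200.2] yaw -5.8 F [ 0.2  0.2 -0.5] M [-0.01 -0.09 -0.01] open 0.135 zaxis [ 0.02  -0.024 -1.   ]
rows 3
[[[-2.8, -8.9, 16.7], 0.009], [[-2.8, -8.8, 16.7], 0.009], [[-2.9, -8.8, 16.7], 0.009]]
```

Call:
send_rows --motion '[[[-2.8, -6, 15], 0.009], [[-2.5, -5, 20], 0.009], [[-1, -3, 25], 0.009], [[0, 0, 25], 0], [[0, 0, 15], 0]]'

```text
time_s: 18.2
position: [0.4967, 0.1093, 0.0973]
tcp_rot: [[0.992, -0.123, 0.024], [-0.123, -0.992, -0.022], [0.026, 0.018, -0.999]]
force: [-0.2, -0.3, -0.4]
opening: 0.134
```

```bash
python3 plan.py 495 117 60 -7.35 25; python3 look.py side 190 190 90 90 7 e1.png;python3 look.py top 100 150 130 90 6 e1t.png
```

```text
t 18.2 pos [496.7 109.3  97.3] yaw -7.1 F [-0.2 -0.3 -0.4] M [-0.09 -0.02  0.04] open 0.134 zaxis [ 0.024 -0.022 -0.999]
rows 2
[[[-1.3, -3.7, 18.6], 0.003], [[-1.3, -3.7, 18.6], 0.003]]
```

View pics/e1.png

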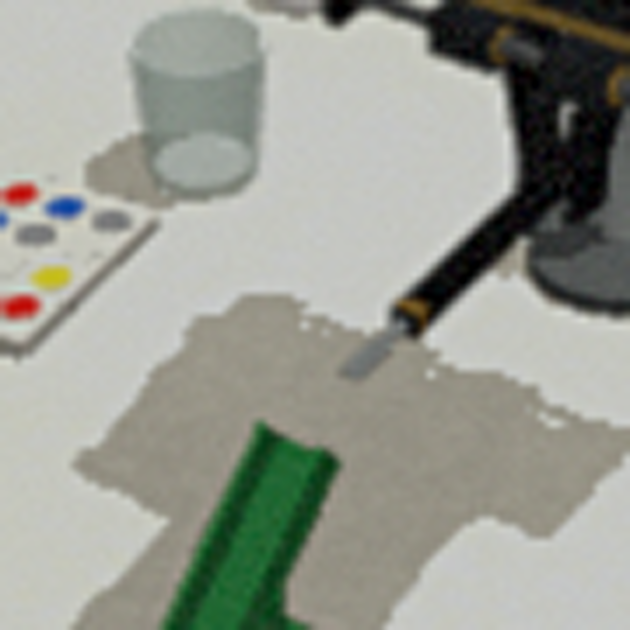

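View pics/e1t.png

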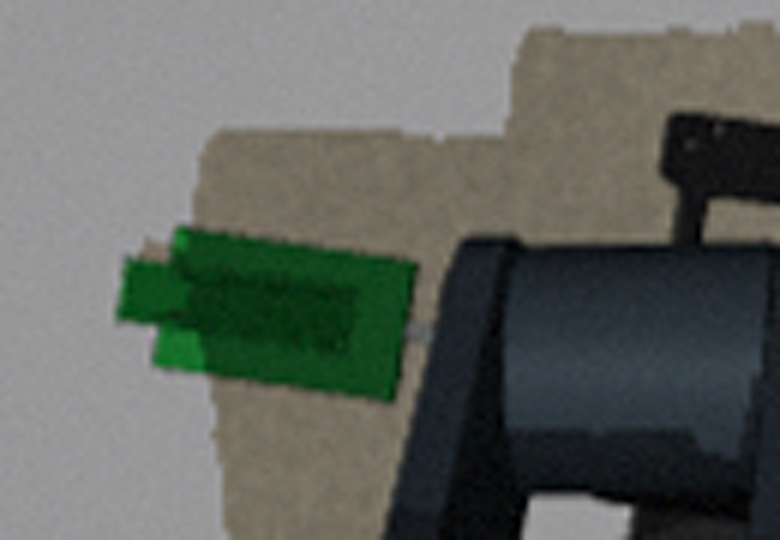

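Call:
send_rows --motion '[[[-1, 0, 12], 0.003], [[-0.5, 0, 14], 0], [[0, 0, 10], 0], [[0, 0, 4], 0], [[0, 0, 0], 0]]'

```text
time_s: 18.72
position: [0.4968, 0.108, 0.0569]
tcp_rot: [[0.992, -0.127, 0.022], [-0.127, -0.992, -0.022], [0.025, 0.019, -1.0]]
force: [-0.2, -0.5, -0.5]
opening: 0.136
```

```bash
python3 plan.py 499 150 58 -7.35 25; python3 look.py side 190 190 90 90 7 e2.png
```

```text
t 18.72 pos [496.8 108.   56.9] yaw -7.3 F [-0.2 -0.5 -0.5] M [-0.02 -0.05 -0.05] open 0.136 zaxis [ 0.022 -0.022 -1.   ]
rows 2
[[[-1.6, -21.0, -0.6], 0.001], [[-1.6, -21.0, -0.6], 0.001]]
```

View pics/e2.png

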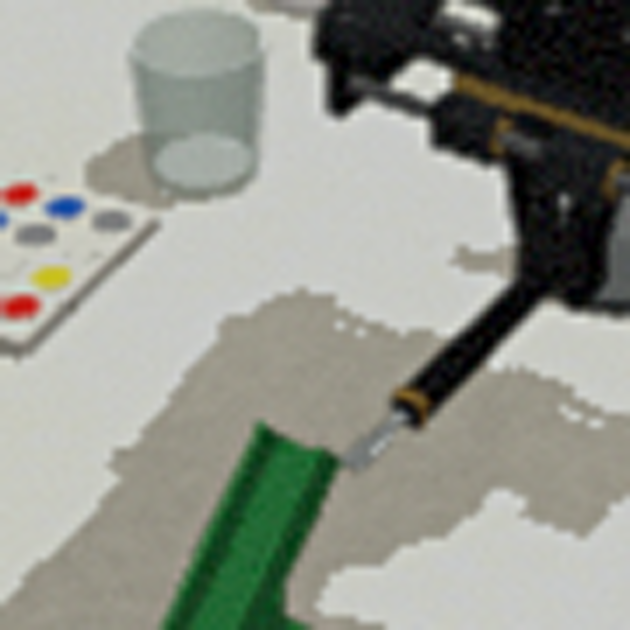

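Run:
```python
from fit import *
d=np.array([.1275,.992,0]);G=np.array([.4968,.108,.0569+.014])
for th in(-6,-3,0):
    t=np.radians(th);u=d*np.cos(t)+[0,0,np.sin(t)]; print(th,proj(S,np.array([G+u*.146,G+u*.112])),(G+u*.146))
print("obs tip",190+(350-3)/7,190+(465-3)/7,"brass",190+(412-3)/7,190+(402-3)/7)
print("edge", proj(S,np.array([.516,.283,.0957])),proj(S,np.array([.516,.281,.0957])))
```

```text
-6 [[239.64179141 259.43888759]
 [247.13021817 251.35857244]] [0.51531303 0.2520386  0.05563884]
-3 [[239.45974108 257.16456353]
 [247.01638728 249.62863816]] [0.51538949 0.25263351 0.06325895]
0 [[239.36759469 254.78133278]
 [246.96877143 247.82184565]] [0.515415 0.252832 0.0709  ]
obs tip 239.57142857142856 256.0 brass 248.42857142857144 247.0
edge [[233.21394866 253.57089069]] [[233.60623084 253.10696358]]
```

Call:
send_rows --motion '[[[-1.6, -14, 0], 0], [[-1, -14, 0], 0], [[-0.5, -10, 0], 0], [[0, -3, 0], 0], [[0, 0, 0], 0]]'

```text
time_s: 19.18
position: [0.5021, 0.1501, 0.06]
tcp_rot: [[0.991, -0.129, 0.029], [-0.129, -0.991, -0.022], [0.032, 0.018, -0.999]]
force: [-0.3, -0.2, -0.2]
opening: 0.133
```

```bash
python3 plan.py 499 150 72 -7.35 25; python3 look.py side 190 190 90 90 7 e3.png
```

```text
t 19.18 pos [502.1 150.1  60. ] yaw -7.4 F [-0.3 -0.2 -0.2] M [-0.01 -0.04  0.03] open 0.133 zaxis [ 0.029 -0.022 -0.999]
rows 1
[[[-3.1, 0.5, -12.0], -0.001]]
```

View pics/e3.png

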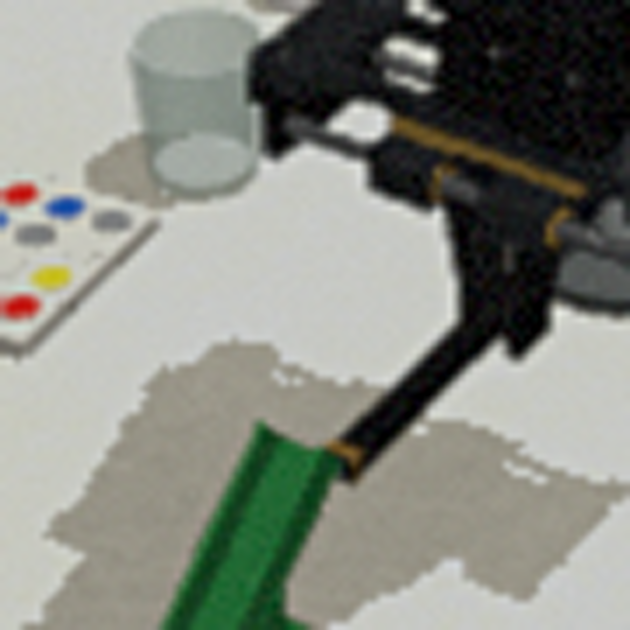

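Call:
send_rows --motion '[[[-3.5, 0, -2], 0], [[0, 0, -4], 0], [[0, 0, -4], 0], [[0, 0, -4], 0], [[0, 0, -2], 0]]'

```text
time_s: 19.65
position: [0.4964, 0.1487, 0.0771]
tcp_rot: [[0.991, -0.13, 0.026], [-0.129, -0.991, -0.023], [0.029, 0.019, -0.999]]
force: [-0.3, 0.5, -2.0]
opening: 0.131
```

```bash
python3 plan.py 499 150 72 -7.35 25; python3 look.py side 190 190 90 90 7 e4.png
```

```text
t 19.65 pos [496.4 148.7  77.1] yaw -7.4 F [-0.3  0.5 -2. ] M [-0.3  -0.01  0.  ] open 0.131 zaxis [ 0.026 -0.023 -0.999]
rows 1
[[[2.4, -1.6, 5.1], -0.001]]
```

View pics/e4.png

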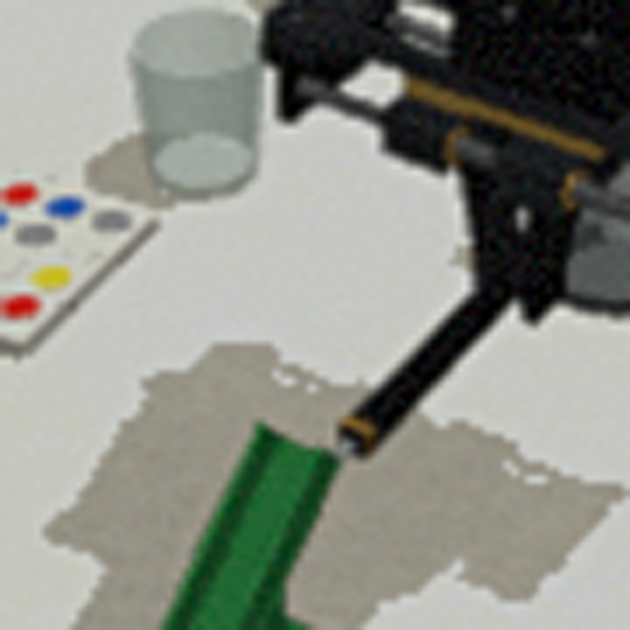

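Call:
send_rows --motion '[[[0.4, -1, -6], 0], [[0.4, -1.2, -6], 0], [[0, -1.5, -6], 0], [[0, -1.6, -6], 0], [[0, -1.8, -6], 0]]'

```text
time_s: 20.12
position: [0.4962, 0.1552, 0.1088]
tcp_rot: [[0.991, -0.13, 0.022], [-0.13, -0.991, -0.025], [0.025, 0.022, -0.999]]
force: [-0.9, -0.7, -2.0]
opening: 0.133
```

```bash
python3 plan.py 499 150 72 -7.35 25; python3 look.py side 190 190 90 90 7 e5.png
```

```text
t 20.12 pos [496.2 155.2 108.8] yaw -7.4 F [-0.9 -0.7 -2. ] M [-0.47 -0.06 -0.01] open 0.133 zaxis [ 0.022 -0.025 -0.999]
rows 2
[[[1.7, 2.4, 18.4], -0.001], [[1.7, 2.4, 18.4], -0.001]]
```

View pics/e5.png

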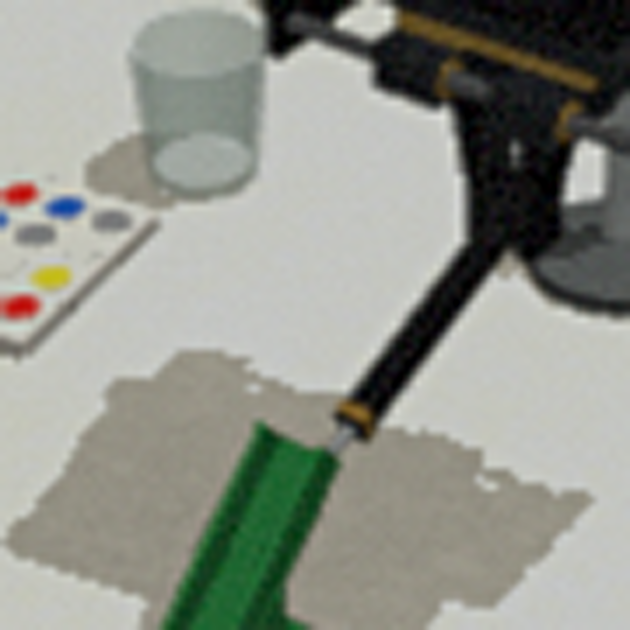

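Call:
send_rows --motion '[[[0.4, -2, -6], 0], [[0.4, -2.4, -6], 0], [[0, -2.8, -6], 0], [[0, -3.1, -6], 0], [[0, -3.4, -6], 0]]'

```text
time_s: 20.58
position: [0.4976, 0.1708, 0.1422]
tcp_rot: [[0.991, -0.129, 0.022], [-0.128, -0.991, -0.026], [0.025, 0.023, -0.999]]
force: [-1.6, -0.7, -3.0]
opening: 0.134
```

```bash
python3 plan.py 499 150 72 -7.35 25; python3 look.py side 190 190 90 90 7 e6.png
```

```text
t 20.58 pos [497.6 170.8 142.2] yaw -7.4 F [-1.6 -0.7 -3. ] M [-0.38 -0.02 -0.03] open 0.134 zaxis [ 0.022 -0.026 -0.999]
rows 3
[[[1.3, 6.8, 23.4], -0.0], [[1.3, 6.8, 23.4], -0.0], [[1.3, 6.8, 23.4], -0.0]]
```

View pics/e6.png

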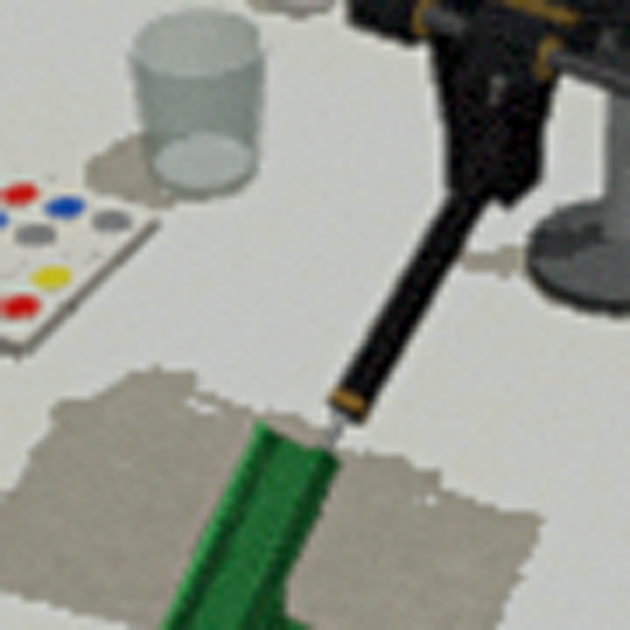

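Call:
send_rows --motion '[[[0.3, -3.5, -6], 0], [[0.3, -4, -6], 0], [[0, -4.4, -6], 0], [[0, -4.8, -6], 0], [[0, -4.5, -5], 0]]'

```text
time_s: 21.05
position: [0.5002, 0.1956, 0.1738]
tcp_rot: [[0.991, -0.129, 0.022], [-0.129, -0.991, -0.025], [0.025, 0.022, -0.999]]
force: [0.2, -1.2, -2.3]
opening: 0.136
```

```bash
python3 plan.py 499 150 72 -7.35 25; python3 look.py side 190 160 90 90 7 e7.png
```

```text
t 21.05 pos [500.2 195.6 173.8] yaw -7.4 F [ 0.2 -1.2 -2.3] M [-0.41 -0.05 -0.01] open 0.136 zaxis [ 0.022 -0.025 -0.999]
rows 5
[[[0.9, 9.1, 20.4], -0.0], [[0.9, 9.1, 20.4], -0.0], [[0.9, 9.1, 20.4], -0.0], [[0.9, 9.1, 20.4], -0.0], [[0.9, 9.1, 20.4], -0.0]]
```

View pics/e7.png

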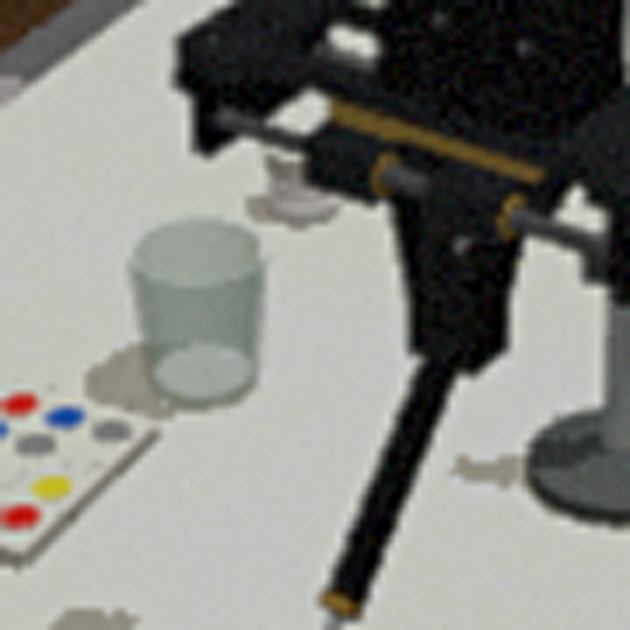

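Run:
```python
from fit import *
d=np.array([.129,.9917,0]);G=np.array([.5002,.1956,.1738+.014])
for th in(-34,-38,-42,-46):
    t=np.radians(th);u=d*np.cos(t)+[0,0,np.sin(t)];n=-d*np.sin(t)+[0,0,np.cos(t)]; print(th,proj(S,np.array([G+u*.110+n*.006,G+u*.146])),(G+u*.146))
print("brass",190+(341-3)/7,160+(600-3)/7)
```

```text
-34 [[232.94384475 243.45774641]
 [226.56851324 257.84880622]] [0.51581409 0.31563486 0.10615784]
-38 [[234.03566223 244.77701913]
 [228.18793873 259.27602332]] [0.51504139 0.30969466 0.09791342]
-42 [[235.21827141 245.88219618]
 [229.91372618 260.40795084]] [0.51419639 0.3031986  0.09010693]
-46 [[236.48366899 246.77155721]
 [231.73392224 261.24623253]] [0.5132832  0.29617834 0.08277639]
brass 238.28571428571428 245.28571428571428
```

Call:
send_rows --motion '[[[0, 8, 3], 0], [[0, 12, 2], 0], [[0, 16, 0], 0], [[0, 16, 0], 0], [[0, 10, -5], 0]]'

```text
time_s: 21.52
position: [0.4941, 0.134, 0.1762]
tcp_rot: [[0.992, -0.125, 0.029], [-0.124, -0.992, -0.02], [0.032, 0.016, -0.999]]
force: [0.1, -0.2, -1.3]
opening: 0.132
```

```bash
python3 plan.py 505 200 240 -7.35 25; python3 look.py side 190 160 90 90 7 f1.png; python3 look.py top 100 150 130 90 6 f1t.png
python3 - <<'E'
from fit import *
for uv,z in(((358,288),.103),((352,352),.103),((355,320),.103),((125,260),.042),((118,322),.042)):
    print(atz(T,(100+(uv[0]-2.5)/6,150+(uv[1]-2.5)/6),z).round(4))
E
```

```text
t 21.52 pos [494.1 134.  176.2] yaw -7.1 F [ 0.1 -0.2 -1.3] M [-0.01 -0.08  0.01] open 0.132 zaxis [ 0.029 -0.02  -0.999]
rows 4
[[[0.7, -16.7, -15.9], 0.001], [[0.6, -16.7, -15.9], 0.001], [[0.6, -16.7, -15.9], 0.001], [[0.6, -16.7, -15.9], 0.001]]
[0.5288 0.2763 0.103 ]
[0.5025 0.278  0.103 ]
[0.5157 0.2771 0.103 ]
[0.5427 0.3926 0.042 ]
[0.5158 0.3947 0.042 ]
```

View pics/f1.png

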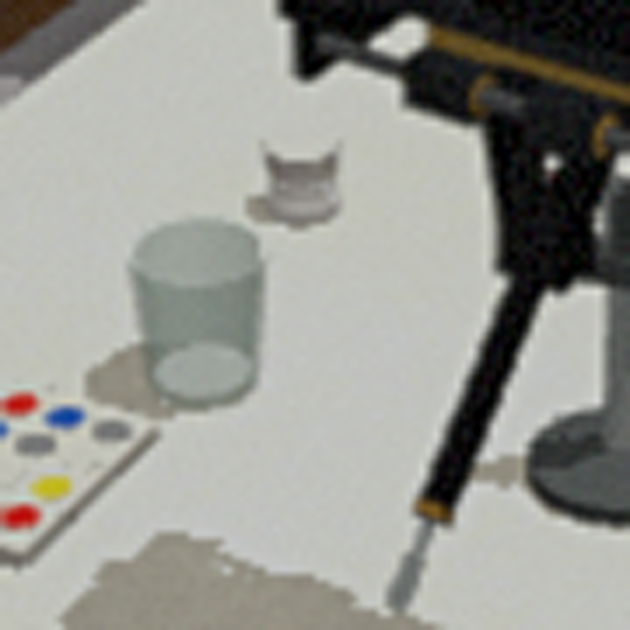

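View pics/f1t.png

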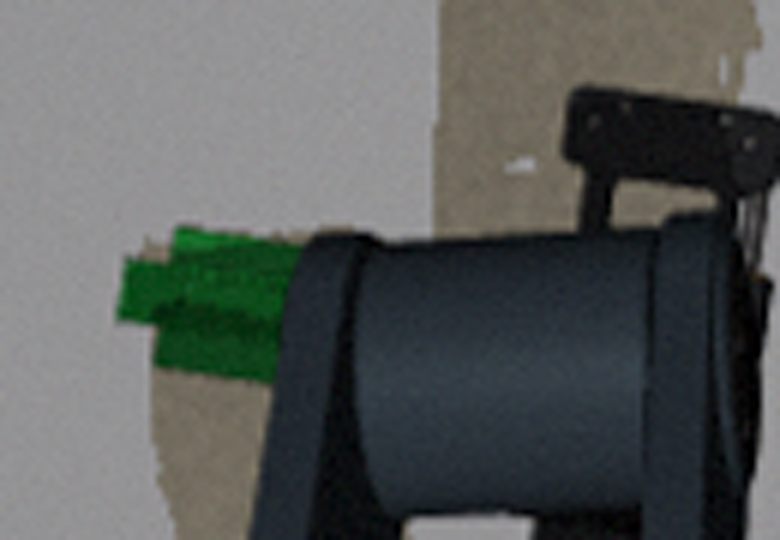

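Run:
```python
from fit import *
d=np.array([.1245,.992,0]);G=np.array([.4941,.134,.1762+.014])
for th in(-34,-38,-42,-46,-50):
    t=np.radians(th);u=d*np.cos(t)+[0,0,np.sin(t)];n=-d*np.sin(t)+[0,0,np.cos(t)]; print(th,proj(S,np.array([G+u*.110+n*.006,G+u*.146])))
print("brass",190+(434-3)/7,160+(508-3)/7,"tip",190+(400-3)/7,160+(606-3)/7)
```

```text
-34 [[247.1243124  229.8256605 ]
 [241.16849207 243.50444933]]
-38 [[248.07605193 231.16815273]
 [242.58734406 244.98455564]]
-42 [[249.11336368 232.30750246]
 [244.10767952 246.18360903]]
-46 [[250.22919819 233.24145245]
 [245.71890075 247.10224239]]
-50 [[251.41630479 233.96901554]
 [247.41037447 247.74273942]]
brass 251.57142857142856 232.14285714285714 tip 246.71428571428572 246.14285714285714
```

```bash
python3 - <<'E'
from fit import *
p=np.array([.4941,.134,.1762]);print(proj(S,p),proj(S,p+[.01,0,0])-proj(S,p),proj(S,p+[0,.01,0])-proj(S,p),proj(S,p+[0,0,.01])-proj(S,p))
X=np.array([.992,-.124,.032]);
# project finger tip corners (each finger ~15 thick beyond handle, 22 wide)
for sx in(-.021,.021):
  for sy in(-.011,.011): print(proj(S,p+X*sx+np.array([.125,.992,0])*sy))
E
python3 look.py side 215 170 60 60 10 f2.png
```

```text
[[267.39587441 198.59062462]] [[-3.53082101 -0.85798695]] [[-1.59919335  1.78388592]] [[ 0.07055972 -3.36148199]]
[[276.58831589 199.25686592]]
[[272.21696418 202.95472546]]
[[262.72859084 194.36575076]]
[[258.2248072  197.92593246]]
```

View pics/f2.png

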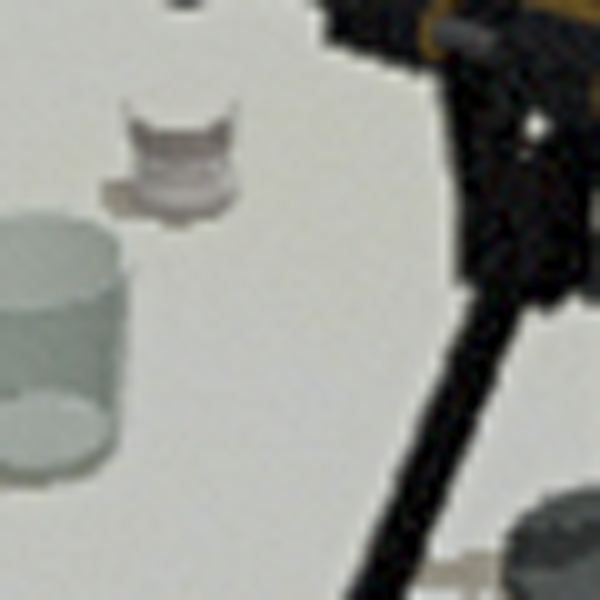

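Call:
send_rows --motion '[[[0.6, -8, -20], 0], [[0.6, -14, -25], 0], [[0.6, -22, -22], 0], [[0.6, -26, -5], 0], [[0.6, -28, 0], 0]]'

```text
time_s: 22.08
position: [0.5089, 0.2332, 0.2509]
tcp_rot: [[0.99, -0.137, 0.03], [-0.136, -0.991, -0.018], [0.032, 0.014, -0.999]]
force: [0.6, -0.2, -0.3]
opening: 0.137
```

```bash
python3 plan.py 512.5 259 175 -7 25
```

```text
t 22.08 pos [508.9 233.2 250.9] yaw -7.8 F [ 0.6 -0.2 -0.3] M [-0.05 -0.09  0.03] open 0.137 zaxis [ 0.03  -0.018 -0.999]
rows 4
[[[0.0, -6.5, 19.0], -0.004], [[0.0, -6.5, 19.0], -0.004], [[0.1, -6.5, 19.0], -0.004], [[0.1, -6.5, 19.0], -0.004]]
```

Call:
send_rows --motion '[[[0, -5, 12], -0.004], [[0, -5, 15], -0.004], [[0, -4, 15], -0.004], [[0, -2, 10], 0], [[0, 0, 0], 0]]'

```text
time_s: 22.5
position: [0.5153, 0.2578, 0.1986]
tcp_rot: [[0.993, -0.116, 0.04], [-0.115, -0.993, -0.011], [0.041, 0.006, -0.999]]
force: [-0.5, -0.6, -0.9]
opening: 0.134
```

```bash
python3 plan.py 512.5 259 160 -7 25;python3 look.py side 190 190 90 90 7 f3.png; python3 look.py top 100 160 90 70 9 f3t.png
```

```text
t 22.5 pos [515.3 257.8 198.6] yaw -6.6 F [-0.5 -0.6 -0.9] M [-0.08 -0.05 -0.02] open 0.134 zaxis [ 0.04  -0.011 -0.999]
rows 2
[[[-1.4, -0.4, 19.3], 0.003], [[-1.4, -0.4, 19.3], 0.003]]
```

View pics/f3.png

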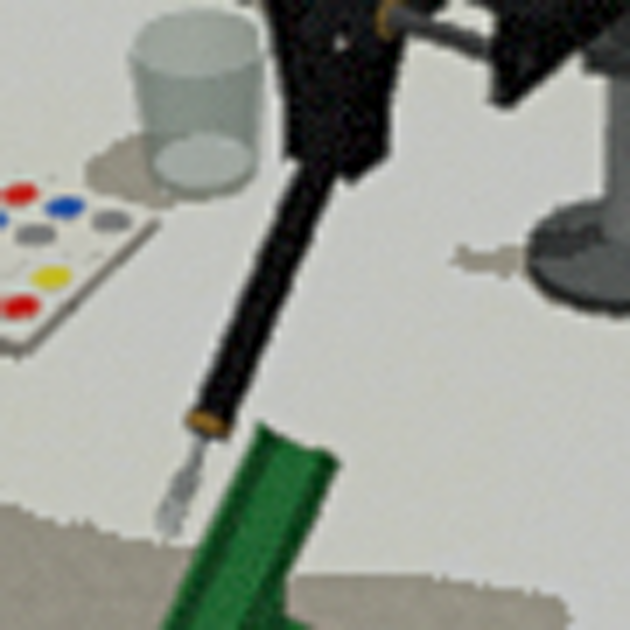

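View pics/f3t.png

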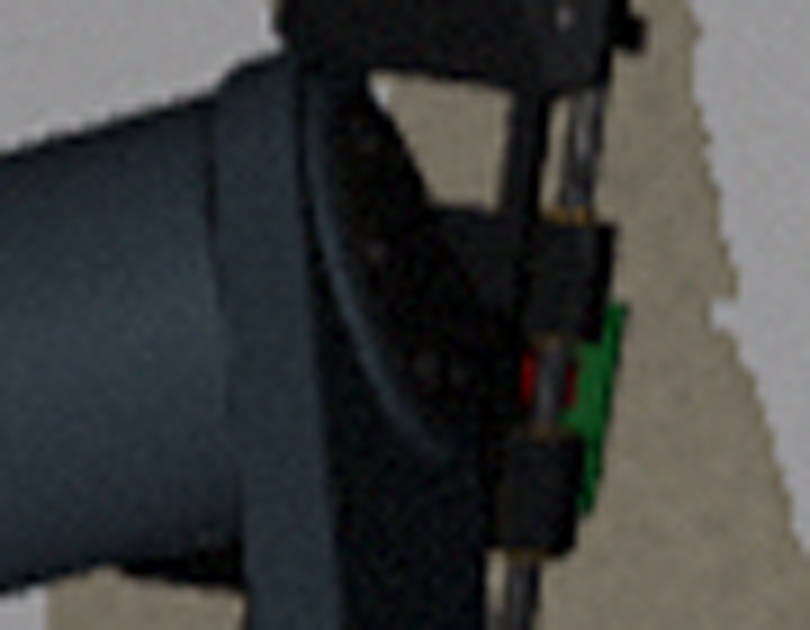

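```bash
cat > fit2.py <<'E'
from fit import *
def fit2(p,R,brass,tip,rear=None,grip_h=.014):
    R=np.array(R); xt,zt=R[:,0],R[:,2]; f=-R[:,1]
    G=np.array(p)-zt*grip_h
    def pts(q):
        th,ps,g=q; u=np.cos(th)*f-np.sin(th)*zt; u=u*np.cos(ps)+xt*np.sin(ps); n=-np.sin(th)*f-np.cos(th)*zt
        return G+u*(.066-g)+n*.006, G+u*(.102-g), G+u*(-.068-g)+n*.006,u
    def r(q):
        b,t,e,u=pts(q); o=np.r_[proj(S,b)[0]-brass,proj(S,t)[0]-tip]
        if rear is not None: o=np.r_[o,proj(T,e)[0]-rear]
        return np.r_[o,(q[2]+.044)/.003,q[1]/.05]
    s=least_squares(r,[-.7,0,-.044]); b,t,e,u=pts(s.x)
    print("theta",np.degrees(s.x[0]).round(1),"yawslip",np.degrees(s.x[1]).round(1),"g",s.x[2].round(4),"res",s.fun.round(2)); print("tip",t.round(4),"rear",e.round(4),"slope of u",np.degrees(np.arcsin(u[2])).round(1),"heading dx/dy",(u[0]/u[1]).round(3)); return s.x
E
python3 - <<'E'
from fit2 import *
R=[[0.993,-0.116,0.04],[-0.115,-0.993,-0.011],[0.041,0.006,-0.999]]
fit2((.5153,.2578,.1986),R,(219.3,249.4),(213.6,265.3),(160.5,201.8))
fit2((.5153,.2578,.1986),R,(219.3,249.4),(213.6,265.3))
E
```

```text
theta -45.0 yawslip -1.8 g -0.0403 res [-0.62  0.49  0.02 -0.03 -0.45 -0.31  1.23 -0.63]
tip [0.5259 0.3572 0.1113] rear [0.5129 0.2429 0.2365] slope of u -45.4 heading dx/dy 0.113
theta -48.6 yawslip -0.1 g -0.0407 res [-0.6   0.79  0.21 -0.06  1.09 -0.03]
tip [0.5298 0.3505 0.105 ] rear [0.5122 0.2448 0.2371] slope of u -48.9 heading dx/dy 0.163
```

Call:
send_rows --motion '[[[-2, -3, 12], 0], [[-1.5, -1, 15], 0], [[-0.5, 0, 15], 0], [[-0.5, 0, 10], 0], [[0, 0, 5], 0]]'

```text
time_s: 23.02
position: [0.5193, 0.2608, 0.1468]
tcp_rot: [[0.991, -0.119, 0.054], [-0.119, -0.993, -0.008], [0.054, 0.001, -0.999]]
force: [-0.6, -0.6, -0.1]
opening: 0.135
```

```bash
python3 plan.py 513.8 262.8 120 -6.8 25;python3 look.py side 190 210 80 90 7 f4.png;python3 look.py top 100 160 90 70 9 f4t.png
```

```text
t 23.02 pos [519.3 260.8 146.8] yaw -6.8 F [-0.6 -0.6 -0.1] M [-0.02 -0.06  0.05] open 0.135 zaxis [ 0.054 -0.008 -0.999]
rows 2
[[[-2.8, -0.7, 13.4], -0.0], [[-2.8, -0.7, 13.4], -0.0]]
```

View pics/f4.png

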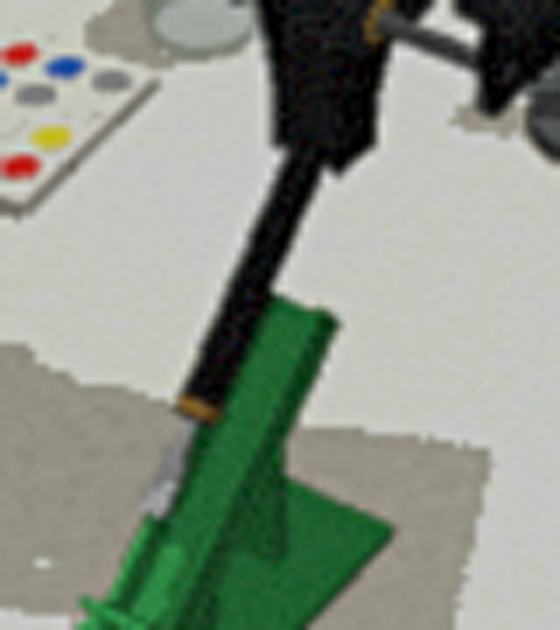

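View pics/f4t.png

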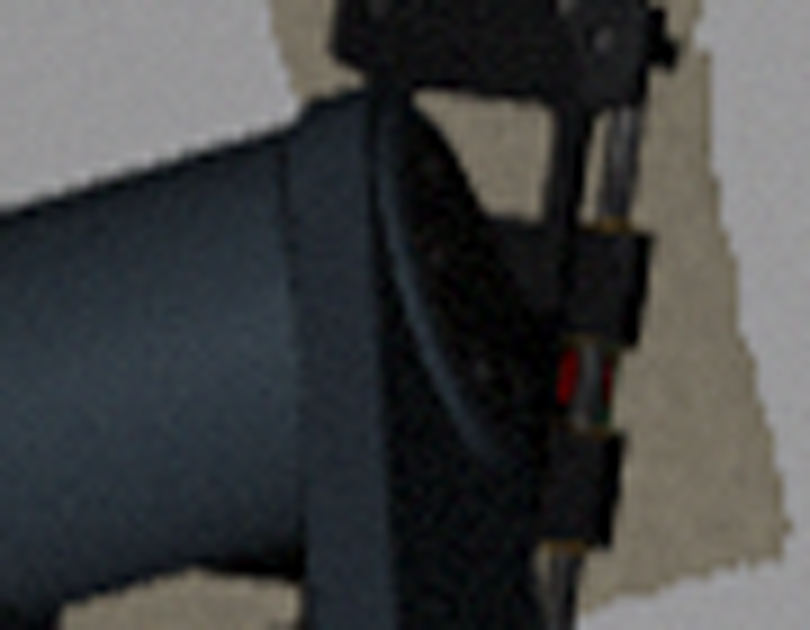

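Run:
```python
from fit2 import *
R=[[0.991,-0.119,0.054],[-0.119,-0.993,-0.008],[0.054,0.001,-0.999]]
fit2((.5193,.2608,.1468),R,(217.8,267.6),(211.0,282.5),(164.7,201.6))
```

```text
theta -44.5 yawslip -1.6 g -0.0405 res [-1.13  0.14  0.41  0.17 -0.55 -0.41  1.18 -0.57]
tip [0.532  0.3615 0.0608] rear [0.5162 0.2457 0.1844] slope of u -44.6 heading dx/dy 0.134
```

Call:
send_rows --motion '[[[-6, 0, 0], 0], [[-2, 0, 2], 0], [[-1, 0, 3], 0], [[-1, 0, 3], 0], [[-1, 0, 2], 0]]'

```text
time_s: 23.53
position: [0.5103, 0.2625, 0.1391]
tcp_rot: [[0.991, -0.12, 0.06], [-0.12, -0.993, -0.006], [0.06, -0.001, -0.998]]
force: [-0.7, -0.3, 0.1]
opening: 0.133
```

```bash
python3 plan.py 513.8 262.8 120 -6.8 25;python3 look.py side 190 220 80 80 8 f5.png;python3 look.py top 100 160 90 70 9 f5t.png
```

```text
t 23.53 pos [510.3 262.5 139.1] yaw -6.9 F [-0.7 -0.3  0.1] M [-0.09  0.01  0.01] open 0.133 zaxis [ 0.06  -0.006 -0.998]
rows 1
[[[3.4, -0.7, 19.1], -0.001]]
```

View pics/f5.png

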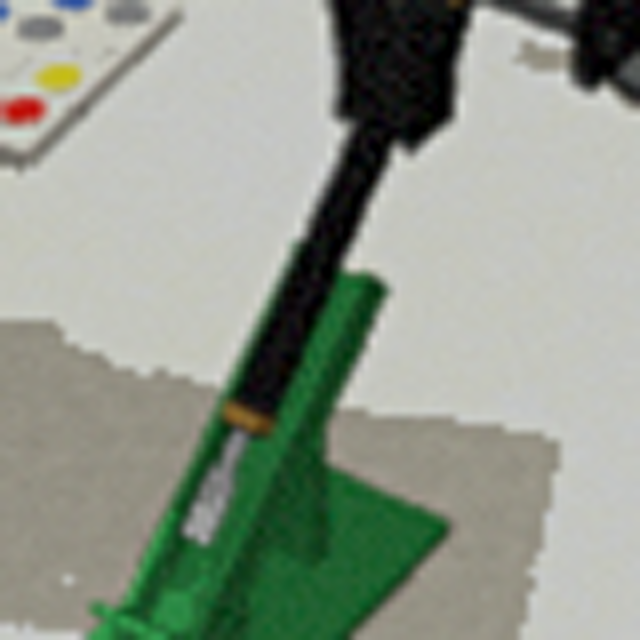

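View pics/f5t.png

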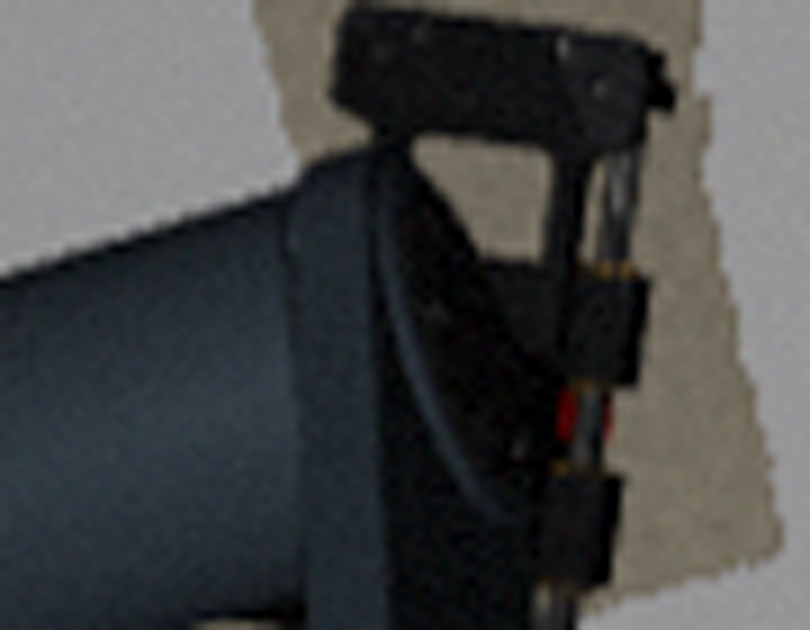

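Run:
```python
from fit2 import *
R=[[0.991,-0.12,0.06],[-0.12,-0.993,-0.006],[0.06,-0.001,-0.998]]
fit2((.5103,.2625,.1391),R,(220.7,271.2),(214.2,286.8),(164.7,205.7))
for y in(.247,.363):print(.5157+.1165*(y-.277), .518+.128*(y-.299))
```

```text
theta -44.1 yawslip -1.9 g -0.0402 res [-0.94  0.52  0.24 -0.12 -0.5  -0.38  1.25 -0.68]
tip [0.5229 0.3639 0.0541] rear [0.5071 0.247  0.1767] slope of u -44.1 heading dx/dy 0.132
0.512205 0.511344
0.525719 0.526192
```

Call:
send_rows --motion '[[[2.5, 0, 4], 0], [[-0.5, 0, 6], 0], [[-0.6, 0, 6], 0], [[-0.6, 0, 4], 0], [[-0.3, 0, 0], 0]]'

```text
time_s: 24.05
position: [0.5137, 0.2633, 0.1182]
tcp_rot: [[0.991, -0.12, 0.063], [-0.12, -0.993, -0.004], [0.063, -0.004, -0.998]]
force: [0.6, 0.4, 3.6]
opening: 0.135
```

```bash
python3 plan.py 513.8 262.8 120 -6.8 25;python3 look.py side 190 220 80 80 8 f6.png;python3 look.py top 100 160 90 70 9 f6t.png
```

```text
t 24.05 pos [513.7 263.3 118.2] yaw -6.9 F [0.6 0.4 3.6] M [ 0.34 -0.03  0.04] open 0.135 zaxis [ 0.063 -0.004 -0.998]
rows 1
[[[0.1, 0.5, -1.8], -0.002]]
```

View pics/f6.png

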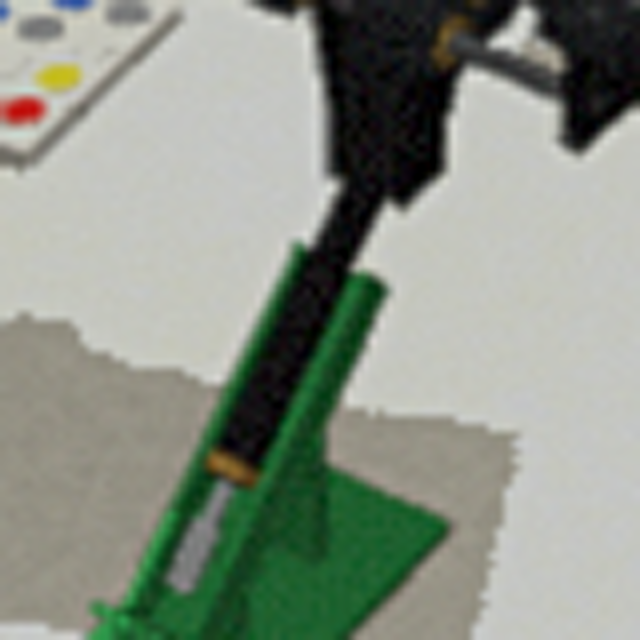

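View pics/f6t.png

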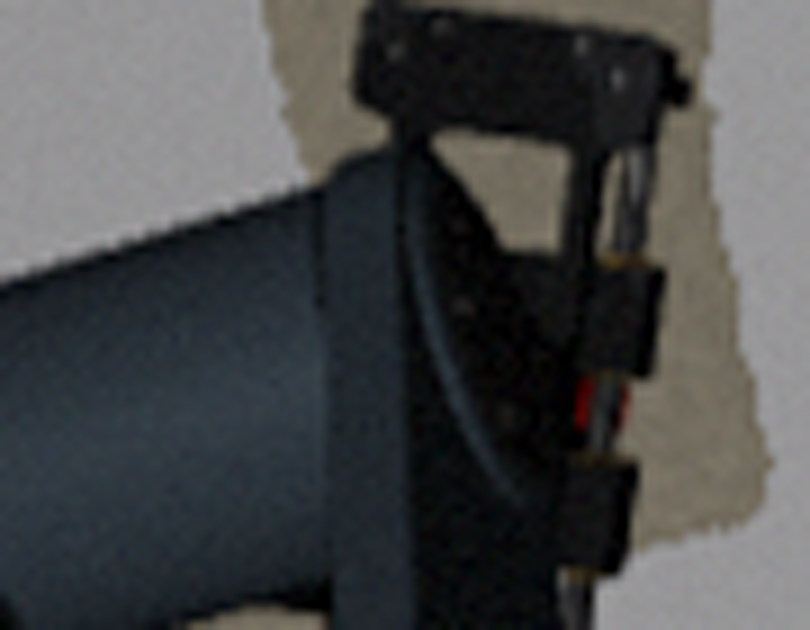

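Call:
send_rows --motion '[[[-0.8, 0.5, 2.5], 0], [[-0.6, 0.5, 2.5], 0], [[-0.6, 0.5, 2.5], 0], [[-0.6, 0.3, 2], 0], [[-0.3, 0, 0], 0]]'

```text
time_s: 24.57
position: [0.5133, 0.2628, 0.1099]
tcp_rot: [[0.99, -0.121, 0.069], [-0.121, -0.993, -0.001], [0.069, -0.007, -0.998]]
force: [-0.0, 1.4, 2.4]
opening: 0.135
```

```bash
python3 plan.py 513.8 262.8 120 -6.8 25;python3 look.py side 190 220 80 80 8 f7.png
```

```text
t 24.57 pos [513.3 262.8 109.9] yaw -7.0 F [-0.   1.4  2.4] M [ 0.42 -0.22 -0.05] open 0.135 zaxis [ 0.069 -0.001 -0.998]
rows 1
[[[0.5, -0.1, -10.1], -0.003]]
```

View pics/f7.png

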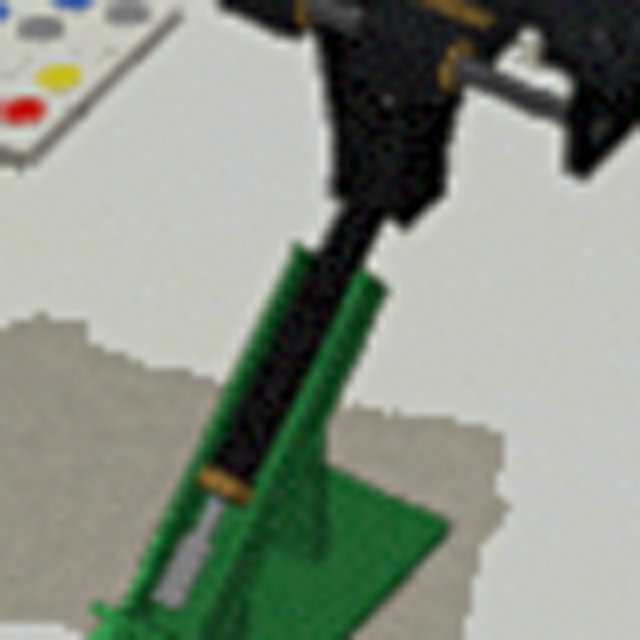

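Call:
send_rows --motion '[[[-0.6, 0.3, 2], 0], [[-0.5, 0.3, 2], 0], [[-0.5, 0, 0], 0], [[-0.3, 0, 0], 0], [[-0.3, 0, 0], 0]]'

```text
time_s: 25.03
position: [0.5131, 0.2629, 0.1065]
tcp_rot: [[0.99, -0.12, 0.074], [-0.121, -0.993, 0.0], [0.073, -0.009, -0.997]]
force: [0.9, 0.4, 3.0]
opening: 0.137
```

```bash
python3 plan.py 513.8 262.8 120 -6.8 25;python3 look.py side 190 220 80 80 8 f8.png
```

```text
t 25.03 pos [513.1 262.9 106.5] yaw -7.0 F [0.9 0.4 3. ] M [ 0.19 -0.29 -0.01] open 0.137 zaxis [ 0.074  0.    -0.997]
rows 1
[[[0.7, 0.0, -13.5], -0.003]]
```

View pics/f8.png

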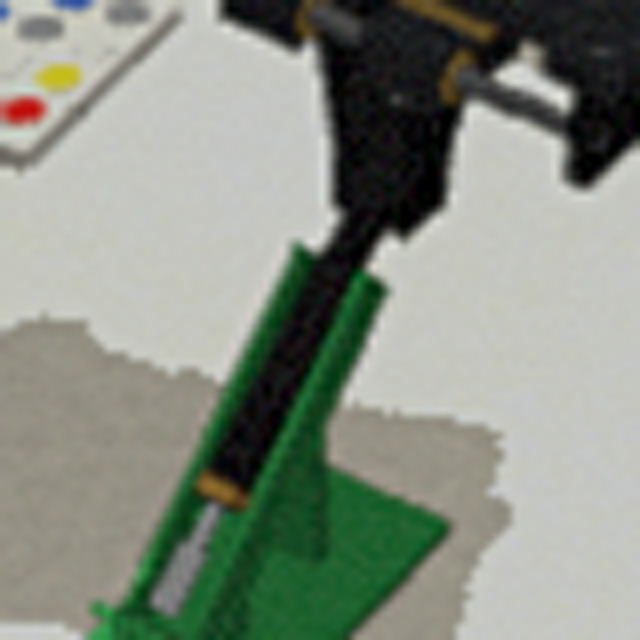

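Handle lies between the trough walls, brass at (222,488) and blade close to the foot. Releasing.

Call:
send_rows --motion '[[[-0.3, 0, 0], 0], [[-0.3, 0, 0], 0], [[-0.3, 0, 0], 0], [[-0.3, 0, 0], 0], [[-0.3, 0, 0], 0]]' --gripper 0.5

```text
time_s: 25.5
position: [0.5072, 0.2611, 0.1036]
tcp_rot: [[0.991, -0.119, 0.063], [-0.119, -0.993, -0.005], [0.063, -0.003, -0.998]]
force: [-0.2, 0.0, 0.3]
opening: 0.43
```

```bash
python3 plan.py 513.8 262.8 120 -6.8 25;python3 look.py side 190 220 80 80 8 g1.png
```

```text
t 25.5 pos [507.2 261.1 103.6] yaw -6.9 F [-0.2  0.   0.3] M [-0.02 -0.02 -0.03] open 0.43 zaxis [ 0.063 -0.005 -0.998]
rows 1
[[[6.3, -2.5, -16.4], -0.001]]
```

View pics/g1.png

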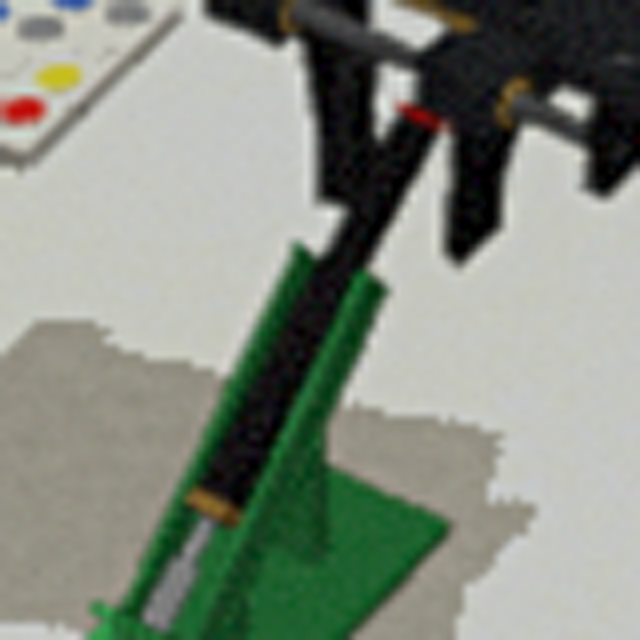

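Call:
send_rows --motion '[[[3, 0, 0], 0], [[2, 0, 0], 0], [[0, 0, 0], 0], [[0, 0, -5], 0], [[0, 0, -10], 0]]' --gripper 0.1

```text
time_s: 25.97
position: [0.51, 0.2598, 0.1174]
tcp_rot: [[0.991, -0.119, 0.058], [-0.119, -0.993, -0.007], [0.058, -0.0, -0.998]]
force: [-0.1, 0.1, -0.2]
opening: 0.795
```

Call:
send_rows --motion '[[[0, 0, -20], 0], [[0, 0, -30], 0], [[0, 4, -35], 0], [[0, 8, -30], 0], [[0, 10, -20], 0]]'

```text
time_s: 26.38
position: [0.4969, 0.2389, 0.2575]
tcp_rot: [[0.992, -0.118, 0.051], [-0.117, -0.993, -0.008], [0.051, 0.002, -0.999]]
force: [0.9, -0.1, 0.1]
opening: 0.896
```

```bash
python3 plan.py 513.8 100 300 -6.8 25;python3 look.py side 190 220 80 80 8 g2.png;python3 look.py top 100 160 90 70 8 g2t.png
```

```text
t 26.38 pos [496.9 238.9 257.5] yaw -6.7 F [ 0.9 -0.1  0.1] M [-0.02 -0.08 -0.  ] open 0.896 zaxis [ 0.051 -0.008 -0.999]
rows 6
[[[5.5, 22.7, -7.1], 0.0], [[5.5, 22.7, -7.1], 0.0], [[5.5, 22.7, -7.1], 0.0], [[5.5, 22.7, -7.1], 0.0], [[5.5, 22.7, -7.1], 0.0]]
[[[5.5, 22.7, -7.1], 0.0]]
```

View pics/g2.png

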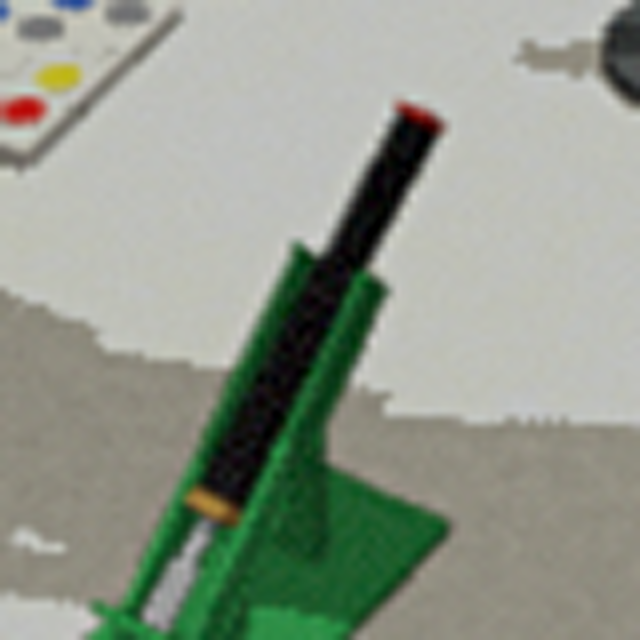

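Call:
send_rows --motion '[[[0, 25, -5], 0], [[0, 35, -5], 0], [[0, 38, 0], 0], [[0, 30, 0], 0], [[0, 15, 0], 0]]'

```text
time_s: 26.9
position: [0.4798, 0.0962, 0.2706]
tcp_rot: [[0.992, -0.111, 0.061], [-0.111, -0.994, -0.004], [0.061, -0.003, -0.998]]
force: [0.3, -0.2, 0.6]
opening: 0.897
```

```bash
python3 look.py side 170 170 130 130 6 g3.png;python3 look.py top 90 100 200 150 4 g3t.png
python3 - <<'E'
from fit import *
s,c=np.sin(np.radians(40)),np.cos(np.radians(40))
d=np.array([.122,.9925,0]);H=np.array([.518,.298,.09]);u=d*c-np.array([0,0,s]);n=d*s+np.array([0,0,c])
for l in(-.066,.066):print(l,((proj(S,H+u*l+n*.006)-[190,220])*8+3.5).round())
print("tip",((proj(S,H+u*.102)-[190,220])*8+3.5).round())
E
```

```text
-0.066 [[406. 108.]]
0.066 [[215. 515.]]
tip [[169. 634.]]
```

View pics/g3.png

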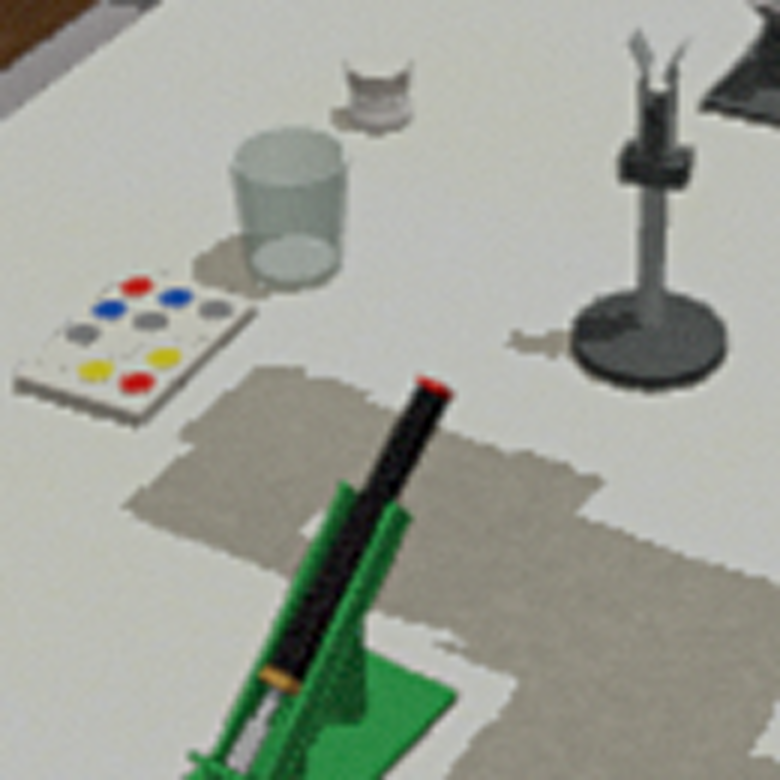

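View pics/g3t.png

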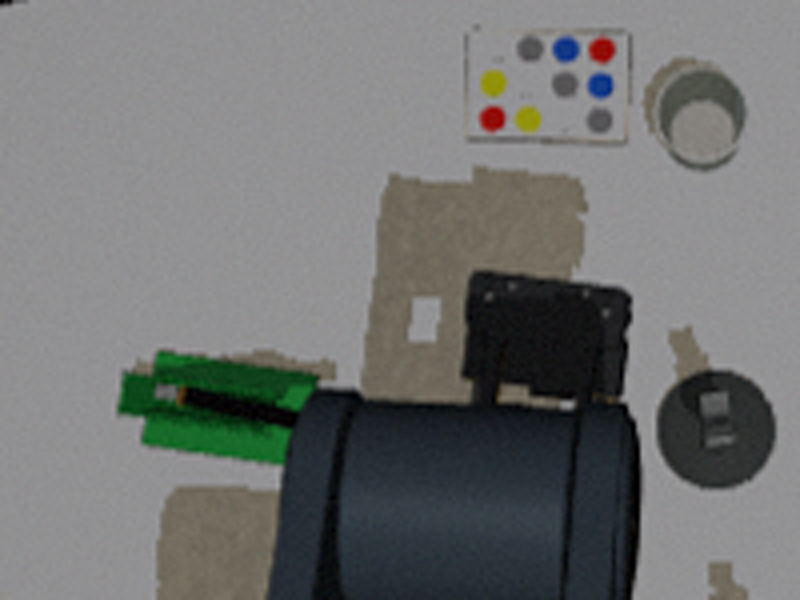

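```bash
python3 look.py side 195 270 40 40 15 g4.png;python3 look.py top 110 180 60 40 13 g4t.png
```

```text
(no output)
```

View pics/g4.png

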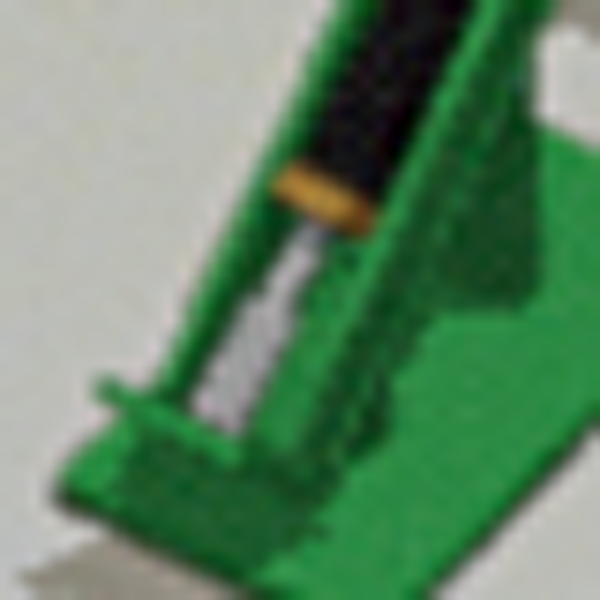

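View pics/g4t.png

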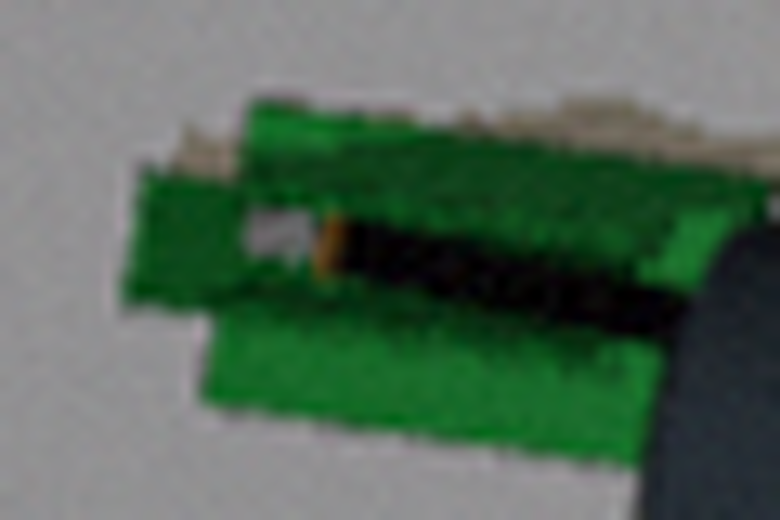

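Run:
```python
from rig import bot
print(bot.hand_in()); print(bot.read_state()["time_s"])
```

```text
the job is handed in; nothing more can be done
None
the job is handed in; nothing more can be done
```

I finished the job and handed it in at about 27 s of the 56 s limit. `hand_in` gives no verdict, so the result below rests on my own camera checks.

**What I did**
- I took the instrument by the front of its handle in the drip stand. I pressed its rear end on the bench to bring it nearly level, then pressed the handle's middle down into the grey clip and let go. The picture after release showed it level and held in the clip.
- I took it again about 40–44 mm behind the handle's middle, at the red end, and pulled it out of the clip upwards.
- It came out nearly level. To tip the blade down I hooked the blade end under the high edge of the green stand's trough and raised the gripper, with readings of about 2–3 N.
- I lowered it into the trough, opened the gripper and backed away.

**Last checks**
- **Stored position:** The instrument lies between the trough walls, blade down at the stop and red end up. It was in the same place in two pictures about 0.9 s apart. The band positions were within about 2 px of those expected for the stored position. It sits slightly askew because the trough is wider than the handle.
- **Other things:** In the last pictures the pot, jar and palette stood as at the start. The gripper was open and clear of everything.

**Disagreements**
- The side camera's sideways position of the handle differed from my estimate by about 1–2 px, so I used the top view as well to line it up.
- The tool's tilt crept up to about 4° over the moves, and the tool drifted a few mm sideways. I corrected the sideways drift as I went.

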